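# Set the eccentric roller of a vial guide and prove the gap with an empty vial

### The arm

A 7-joint arm with a two-finger parallel gripper is mounted at the origin on a cart in front of the work surface, level with it; the furniture and walls round the work are solid. World frame = base frame: x ahead of the robot, y to its left, z up, the work surface at z = 0. Lengths are in m, angles in rad, forces in N, time in s.
With the tool pointing down it reaches from about 0.35 to 0.9 m from the base axis. Payload 19.9 kg.
Tool frame: the origin (TCP) lies at the very end of the fingers, on their centre line; the grasp point (between the pads) lies 19 mm behind it; z points along the fingers, y is the direction in which the jaws open and shut (so a half turn about z gives the same grasp; the last joint's range is limited). The gripper opens to 94 mm and grips with 3 to 60 N. Pads are 16 mm wide; open, the fingers measure 119 mm over their backs; the gripper's body (75 mm by 177 mm) begins 78 mm behind the grasp point.
Start: joints at [-1.365, 0.417, -0.01, 1.614, 0.005, 1.111, -0.053], TCP at [0.153, 0.606, 0.205] pointing down, gripper open.
Joint ranges: [-2.81, 2.81], [-0.39, 2.02], [-1.27, 1.25], [0.06, 2.57], [-1.19, 4.33], [0.19, 2], [-2.82, 2.82]. Speed limits (rad/s): [1.89, 1.89, 2.39, 2.39, 3.01, 3.01, 3.01].

### API

Orientations are given as a rotation vector (axis times angle).
In Python, from rig import env gives the robot as it stands.
- The arm moves only by the tool play_rows, never from a script. Its argument "rows" is a list that holds one entry, the list of rows, each a list of 5 numbers: the shift along the tool's x, y, z in cm, then the turn about the tool's z in rad, then the opening in per cent of the stroke, from 0 (shut) to 100 (fully open). In form: [[[dx, dy, dz, turn, hand], ...]]. A call has 1 to 5 rows; each row shifts and turns the commanded pose from where the row before left it, along the tool's axes as they then stand; what a row does not reach is not made up. A row lasts 1/10 s, in which the tool goes at most 50 mm and 8.59 degrees, less where a joint would pass 70% of its speed; a pose out of reach is approached as far as the arm can. A call with a gripper value outside its range is refused whole. The fingers move at their own pace and stop on an object; the grip force is fixed at half the most. Time passes only in rows, so rows that do not move let the fingers close. It gives the time, the measured TCP pose, the force and the opening at its end, in the units of the state.
- env.get_obs(): the state, without advancing time (a new reading comes with each control period).
- env.read_camera(name): name is "scene" or "top"; returns the picture (384x512x3 uint8, blue, green, red); there is no depth.
- env.camera_params(name): a dict with "fx", "fy", "cx", "cy" (pixels), "position" and "attitude" of the camera in the world. Camera axes: x right, y down, z forward; pixel columns grow to the right and rows downward; lengths in m; the calibration is good to about 2 mm. A picture is of the moment at which its call begins. camera_params takes no time and is no camera call.
- env.close_job(): hands the job in, once; it reports no verdict.
The state is a dict: "time": time; "joint_positions": joint angles; "joint_vel": joint speeds; "joint_efforts": joint torques, N m; "position": TCP position; "tool_rot": TCP orientation; "force": force on the tool from outside, world axes, zero at the start; "wrist_torque": the same for the moment, N m; "grip_width": finger opening in m.
Only numpy, scipy, OpenCV 4.12 (cv2) and the standard library are available. Lean on these libraries where they do the work, as an engineer would, in place of code of your own. Each camera call takes 0.05 s, during which the arm holds its last target.

### The job

Turn the black bar of the vial guide's eccentric roller counter-clockwise (seen from above) until it is parallel to the white rail, which opens the gap to about 40 mm. Then take the uncapped vial that stands on the table behind the guide, stand it on the guide's plate at the right-hand end of the lane (as the robot sees it) and slide it along the plate, through the gap between roller and rail. Leave it standing upright on the plate past the roller, at the left-hand end of the lane, with the bar still parallel to the rail.

Things in the scene. Friction and masses are not known exactly. Their poses are not given: they have to be found in the camera images.
- guide: Fixed guide: plate 124 (x) x 170 (y) mm, lane floor 6 mm above the origin (centre of its underside). x points ahead, y to the robot's left, up to its yaw. White rail along y: inner face x=+36, 14 thick, top 24 (screw heads 30). Roller axis x=-30, y=0. Lane centre line x=+16, inlet y=-57, outlet y=+63 mm. With the bar parallel to the rail the gap (40 mm) is at y=+16, centred on x=+16.
- cam (a joint): Turn of the steel eccentric roller, rad, 0 to 2.2, growing counter-clockwise from above; friction 0.12 N m, stays where left. 0: bar across the lane, along guide x; 1.57: bar parallel to the rail. Gap = 40 - 16 cos(joint) mm. Starts at 0.15 to 0.6, too narrow for the vial. Disc 52 mm wide, centre 16 mm off the axis, top 22 mm above the table.
- cam_grip (a point): Point on the roller's vertical axis inside its black bar grip, 40 mm above the table; turns with the roller. The bar is 56 mm long (along this x axis), 12 mm thick (y) and stands from 22 mm (disc top) to 50 mm above the table. Grip it from above across its thickness, fingertips not below 24 mm. Coming from the right, lift the tool to 0.4 m over the turntable of vials.
- empty_vial: Open white glass vial without a cap, 30 mm diameter, 67 mm tall, about 50 g, standing on the table behind the guide; a like vial with a blue cap stands in the other of two places there. Origin: centre of its underside, z up. Grip it round the body, fingertips about 30 mm above its foot so that they pass over the rail and roller.
There are look-alikes about, which are no part of the job. Several things look just like the empty_vial: the one meant starts farthest to the robot's right.

How it is judged:
By the outcome, as a careful person would: the job done as asked, in the order asked, and still so for the second after the job is handed in, with the robot touching nothing.
It also fails if it takes over 62 s, if anything falls off the work surface, if the arm or the gripper's body presses on something with over 40 N, if the wrist force passes 120 N, or if a joint passes its speed limit or range.

## Working session

There is one attempt and no reset: what is moved stays moved. The work goes in short steps, Python scripts to look and compute and a tool call to move; the robot and the scene stay as the last step left them, time stands still between calls to the robot, and variables do not carry over. Pictures are saved under pics/ and viewed, and the job is handed in when it is done.

Besides the shell and the picture viewer there is one more tool, called as a command line: name --argument value ..., lists and objects as JSON in quotes. play_rows: Moves the arm, as the interface text tells. Its arguments: {"type":"object","properties":{"rows":{"type":"array","items":{"type":"array","items":{"type":"array","items":{"type":"number"}}}}},"required":["rows"]}

```bash
ls; mkdir -p pics
python3 - <<'E'
from rig import env
import cv2
for n in("scene","top"):
    cv2.imwrite(f"pics/{n}0.png",env.read_camera(n)); print(env.camera_params(n))
o=env.get_obs();print(o)
E
```

```text
pics
{'fx': 421.6765452409975, 'fy': 421.6765452409975, 'cx': 254.82817894309304, 'cy': 189.4057125080592, 'position': array([ 0.08106569, -0.27380023,  0.48529372]), 'attitude': array([-1.99136888,  0.65039527, -0.41901511])}
{'fx': 357.1908119985677, 'fy': 357.1908119985677, 'cx': 249.35814589197753, 'cy': 196.05361966454996, 'position': array([0.34894823, 0.3311538 , 0.90288912]), 'attitude': array([-1.97635812,  2.21370559, -0.26331717])}
{'time': 0.1, 'joint_positions': array([-1.36450179,  0.41790181, -0.01034213,  1.61410184,  0.00472634,
        1.11067978, -0.05297447]), 'joint_vel': array([ 1.10868878e-03, -1.03912736e-04,  1.59468889e-03, -1.04519194e-03,
       -4.19674048e-04,  1.73208394e-03,  3.37128055e-05]), 'joint_efforts': array([ 1.32509169e-03, -8.52577615e+01,  6.39953557e-01, -4.26688099e+01,
       -4.88947355e-02,  1.64827541e-02,  4.73708258e-05]), 'position': array([0.15320597, 0.60559256, 0.20490055]), 'tool_rot': array([-3.88108470e-01, -3.11748621e+00,  1.67504919e-03]), 'force': array([-0.06247825,  0.02845318,  0.05055781]), 'wrist_torque': array([ 0.00204523, -0.00602104,  0.05252866]), 'grip_width': 0.09411345878519856}
```

View pics/scene0.png

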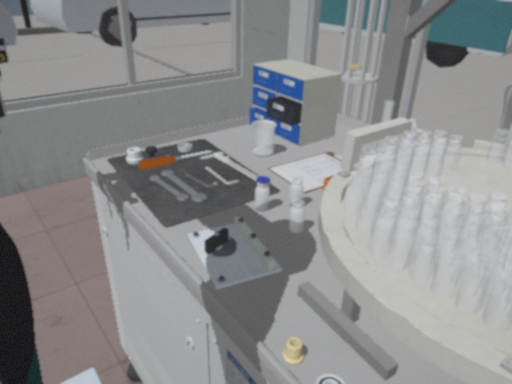

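View pics/top0.png

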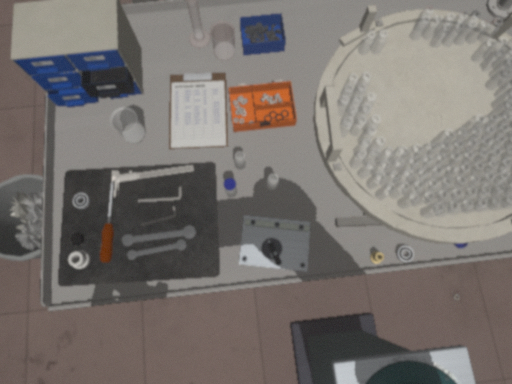

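```bash
cat > h.py <<'E'
import numpy as np, cv2
from scipy.spatial.transform import Rotation as R
def cam(env,n):
    p=env.camera_params(n); K=np.array([[p['fx'],0,p['cx']],[0,p['fy'],p['cy']],[0,0,1]])
    return K,R.from_rotvec(p['attitude']).as_matrix(),np.array(p['position'])
def ray(env,n,uv,z):
    K,M,t=cam(env,n); d=M@np.linalg.solve(K,[uv[0],uv[1],1]); return t+d*(z-t[2])/d[2]
def proj(env,n,P):
    K,M,t=cam(env,n); q=K@(M.T@(np.array(P)-t)); return q[:2]/q[2]
E
python3 - <<'E'
from rig import env
from h import *
for n in("scene","top"):
    print(n,[proj(env,n,p).round() for p in([.153,.606,.205],[0,0,0],[.5,.3,0])])
for uv in[(272,180),(239,157),(230,184),(272,246)]: print(uv,ray(env,"top",uv,.06).round(3),ray(env,"top",uv,.0).round(3))
a=cv2.imread("pics/top0.png")[140:280,210:320]; cv2.imwrite("pics/c1.png",cv2.resize(a,None,fx=5,fy=4.2*5/4.2,interpolation=cv2.INTER_CUBIC)[:600*2][:700])
b=cv2.imread("pics/scene0.png")[165:290,180:320]; cv2.imwrite("pics/c2.png",cv2.resize(b,None,fx=4.7,fy=4.7,interpolation=cv2.INTER_CUBIC))
E
```

```text
scene [array([ -2., 125.]), array([-14., 569.]), array([244., 232.])]
top [array([107., 416.]), array([415., 425.]), array([256., 222.])]
(272, 180) [0.588 0.251 0.06 ] [0.605 0.245 0.   ]
(239, 157) [0.657 0.325 0.06 ] [0.679 0.325 0.   ]
(230, 184) [0.59  0.355 0.06 ] [0.607 0.356 0.   ]
(272, 246) [0.428 0.272 0.06 ] [0.434 0.268 0.   ]
```

View pics/c1.png

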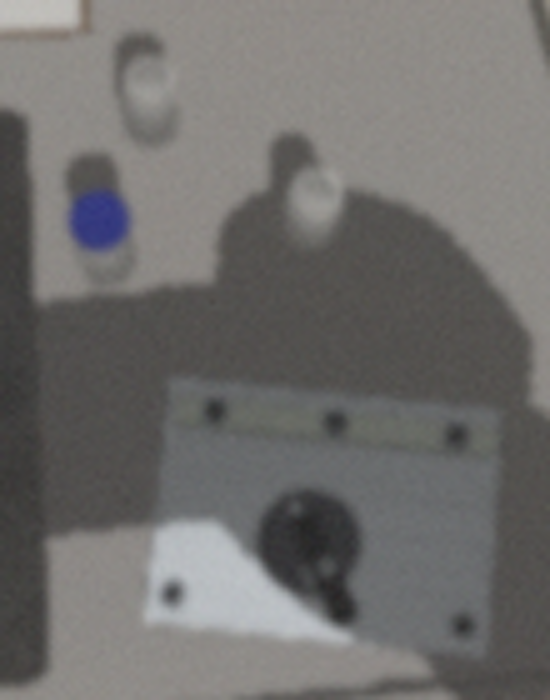

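View pics/c2.png

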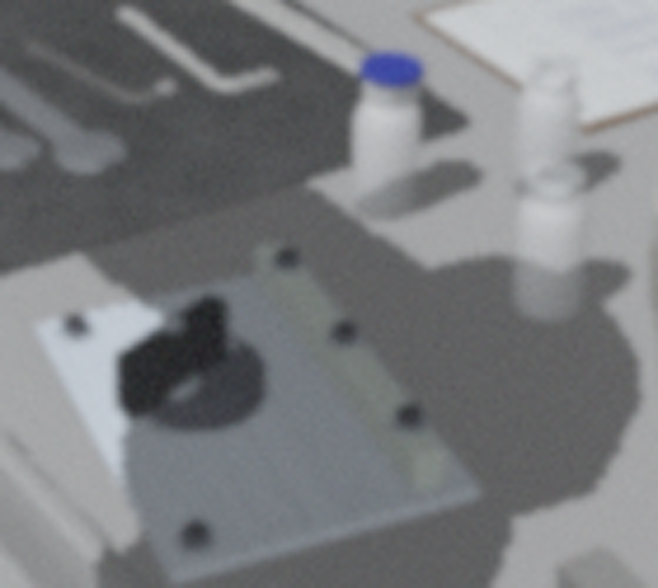

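Run:
```python
from rig import env
from h import *
im=cv2.imread("pics/top0.png"); g=cv2.cvtColor(im,cv2.COLOR_BGR2GRAY).astype(float)
def blob(c,r=4):
    u,v=210+c[0]/5,140+c[1]/5
    for _ in range(5):
        yy,xx=np.mgrid[int(round(v))-r:int(round(v))+r+1,int(round(u))-r:int(round(u))+r+1]
        p=g[yy,xx]; w=np.clip(np.median(p)-12-p,0,None); u,v=(w*xx).sum()/w.sum(),(w*yy).sum()/w.sum()
    return u,v
S=[blob(c) for c in[(215,410),(335,423),(457,437),(172,592),(463,625)]]
Z=[.03,.03,.03,.009,.009]
P=[ray(env,"top",s,z) for s,z in zip(S,Z)]
for s,p in zip(S,P): print(np.round(s,1),p.round(4))
d=P[0]-P[2]; yaw=np.arctan2(-d[0],d[1]); print("yaw rail",yaw,"low",np.arctan2(-(P[3]-P[4])[0],(P[3]-P[4])[1]))
ex=np.array([np.cos(yaw),np.sin(yaw)]);ey=np.array([-ex[1],ex[0]])
for i,p in enumerate(P):print((p[:2]-P[1][:2])@ex,(p[:2]-P[1][:2])@ey)
print("guide",P[1][:2]-.043*ex)
# corners
c=[((145,622),.006),((487,657),.006),((502,412),.024),((168,380),.024)]
Q=[ray(env,"top",(210+(a[0]-2)/5,140+(a[1]-2)/5),z)[:2] for a,z in c]
print("corners",np.round(Q,4)); print("centre approx",np.mean(Q,0)); 
for q in Q: print(((q-(P[1][:2]-.043*ex))@ex).round(4),((q-(P[1][:2]-.043*ex))@ey).round(4))
a=im[228:274,234:316];cv2.imwrite("pics/c3.png",cv2.resize(np.clip(a.astype(float)*1.8,0,255).astype('u1'),None,fx=9,fy=9,interpolation=cv2.INTER_CUBIC))
a=cv2.imread("pics/scene0.png")[220:265,195:255];cv2.imwrite("pics/c4.png",cv2.resize(np.clip(a.astype(float)*1.8,0,255).astype('u1'),None,fx=12,fy=12,interpolation=cv2.INTER_CUBIC))
```

```text
[252.5 221.7] [0.4957 0.3098 0.03  ]
[276.6 224.1] [0.4831 0.2515 0.03  ]
[300.8 226.8] [0.4698 0.1932 0.03  ]
[244.  258.3] [0.4109 0.3408 0.009 ]
[302.2 264.7] [0.3793 0.2001 0.009 ]
yaw rail -0.2181981903156734 low -0.22084703439848843
-0.0003190900871403907 0.05967264241492367
0.0 0.0
-0.000319090087140389 -0.05980647150128927
-0.08980679917003219 0.07152182689631174
-0.09018856148034725 -0.07260195144492189
guide [0.44111438 0.26079476]
corners [[0.3987 0.3555]
 [0.363  0.1903]
 [0.4799 0.1677]
 [0.5148 0.3311]]
centre approx [0.4390983  0.26115134]
-0.0619 0.0833
-0.061 -0.0858
0.058 -0.0825
0.0567 0.0846
```

View pics/c3.png

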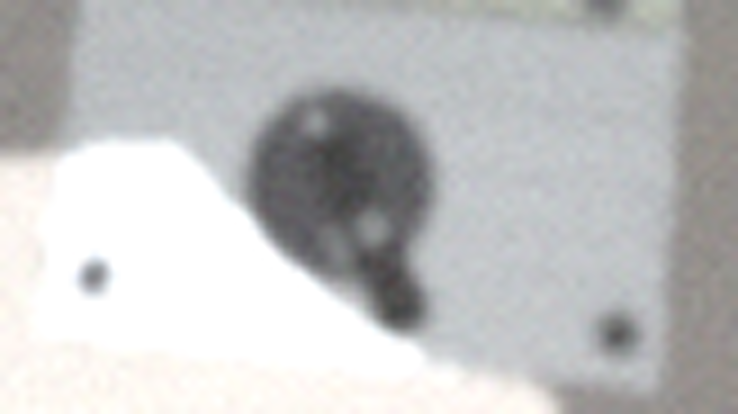

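View pics/c4.png

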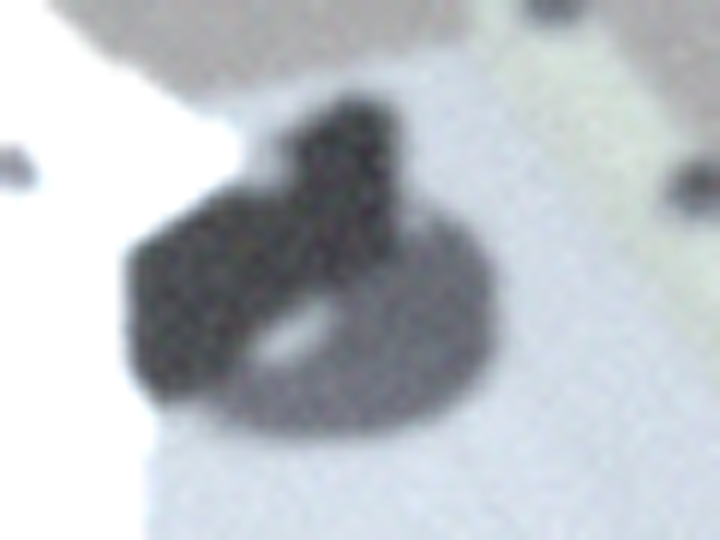

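Run:
```python
from rig import env
from h import *
G=np.array([.4411,.2608]);yaw=-.219
ex=np.array([np.cos(yaw),np.sin(yaw)]);ey=np.array([-ex[1],ex[0]])
def loc(p): q=p[:2]-G; return np.round([q@ex,q@ey],4)
A=G-.03*ex; print("axis",A)
uv=(234+(342-4)/9,228+(183-4)/9); p=ray(env,"top",uv,.022); q=loc(p)-[-.03,0]; print("disc",loc(p),np.hypot(*q),"theta",np.arctan2(q[1],q[0]))
for c,z in[((403,303),.045)]:
    p=ray(env,"top",(234+(c[0]-4)/9,228+(c[1]-4)/9),z); q=loc(p)-[-.03,0]; print("bar end",loc(p),np.arctan2(-q[1],-q[0]))
for c in[(190,225),(345,110),(355,150)]:
    p=ray(env,"scene",(195+(c[0]-6)/12,220+(c[1]-6)/12),.05);print("scene",c,loc(p))
# project expected bar top for several thetas, draw
for n,(x0,y0,f,w,h) in dict(scene=(195,220,12,60,45),top=(234,228,9,82,46)).items():
  for th in(.3,.45,.6):
    b=[np.append(A+np.array([np.cos(yaw+th),np.sin(yaw+th)])*s*.028+t*.006*np.array([-np.sin(yaw+th),np.cos(yaw+th)]),.05) for s,t in((1,1),(1,-1),(-1,-1),(-1,1))]
    print(n,th,[((proj(env,n,k)-[x0,y0]+.4)*f).round().astype(int).tolist() for k in b])
# vial: rim at top view, z=.067 ; foot
for uv in[(210+316/5,140+190/5)]: print("vial rim",ray(env,"top",uv,.067).round(4))
K,M,t=cam(env,"scene")
print("scene rim",ray(env,"scene",(180+555/4.7,165+178/4.7),.067).round(4))
print("scene foot near",ray(env,"scene",(180+548/4.7,165+318/4.7),.0).round(4))
print(R.from_rotvec([-3.88108470e-01, -3.11748621e+00,  1.67504919e-03]).as_matrix().round(3))
```

```text
axis [0.41181654 0.26731761]
disc [-0.0156  0.0067] 0.01588238017426859 theta 0.43548604201291374
bar end [-0.0474 -0.011 ] 0.5637486004187707
scene (190, 225) [-0.0426 -0.0099]
scene (345, 110) [-0.0107  0.0099]
scene (355, 150) [-0.0131 -0.0009]
scene 0.3 [[369, 87], [417, 121], [118, 257], [70, 221]]
scene 0.45 [[346, 79], [403, 107], [141, 267], [84, 235]]
scene 0.6 [[321, 72], [385, 96], [167, 274], [101, 248]]
top 0.3 [[324, 130], [368, 121], [413, 332], [368, 341]]
top 0.45 [[309, 137], [352, 122], [427, 324], [384, 340]]
top 0.6 [[296, 147], [336, 125], [440, 314], [400, 336]]
vial rim [0.591  0.2483 0.067 ]
scene rim [0.5898 0.2432 0.067 ]
scene foot near [0.5875 0.2379 0.    ]
[[-0.969  0.245 -0.   ]
 [ 0.245  0.969 -0.001]
 [-0.    -0.001 -1.   ]]
```

```bash
cat > plan.py <<'E'
import sys
from rig import env
from h import *
def st():
    o=env.get_obs(); M=R.from_rotvec(o['tool_rot']).as_matrix(); return o,np.array(o['position']),np.arctan2(M[1,1],M[0,1]),M
def plan(T,psi,smax=4.5,tmax=.14,hand=None):
    o,p,a,M=st(); dpsi=(psi-a+np.pi)%(2*np.pi)-np.pi; d=np.array(T)-p
    n=max(1,int(np.ceil(max(np.linalg.norm(d)*100/smax,abs(dpsi)/tmax))))
    print("t",round(o['time'],2),"n",n,"dpsi",round(dpsi,3),"d",d.round(4))
    x=p.copy(); an=a
    for i in range(n):
        step=(p+d*(i+1)/n-x)*100
        ux=np.array([-np.sin(an),np.cos(an)]); uy=np.array([np.cos(an),np.sin(an)])
        row=[round(step[:2]@ux,2),round(step[:2]@uy,2),round(-step[2],2),round(-dpsi/n,3)]
        x[:2]+=(row[0]*ux+row[1]*uy)/100; x[2]-=row[2]/100; an-=row[3]
        print(row)
if __name__=="__main__":
    a=[float(v) for v in sys.argv[1:]]; plan(a[:3],a[3],*a[4:])
E
python3 plan.py .412 .267 .2 1.78
```

```text
t 0.1 n 10 dpsi 0.457 d [ 0.2588 -0.3386 -0.0049]
[np.float64(-3.34), np.float64(-2.65), np.float64(0.05), np.float64(-0.046)]
[np.float64(-3.21), np.float64(-2.8), np.float64(0.05), np.float64(-0.046)]
[np.float64(-3.08), np.float64(-2.94), np.float64(0.05), np.float64(-0.046)]
[np.float64(-2.95), np.float64(-3.08), np.float64(0.05), np.float64(-0.046)]
[np.float64(-2.8), np.float64(-3.22), np.float64(0.05), np.float64(-0.046)]
[np.float64(-2.64), np.float64(-3.34), np.float64(0.04), np.float64(-0.046)]
[np.float64(-2.5), np.float64(-3.45), np.float64(0.05), np.float64(-0.046)]
[np.float64(-2.32), np.float64(-3.57), np.float64(0.05), np.float64(-0.046)]
[np.float64(-2.17), np.float64(-3.68), np.float64(0.05), np.float64(-0.046)]
[np.float64(-1.99), np.float64(-3.76), np.float64(0.05), np.float64(-0.046)]
```

play_rows --rows '[[[-3.3,-2.7,0,-0.046,100],[-3.2,-2.8,0,-0.046,100],[-3.1,-2.9,0,-0.046,100],[-3.0,-3.1,0,-0.046,100],[-2.8,-3.2,0,-0.046,100]]]'

```text
time: 0.6
position: [0.2836, 0.4348, 0.2053]
tool_rot: [-0.025, -3.141, 0.001]
force: [1.4, -0.2, 0.5]
grip_width: 0.094
```

play_rows --rows '[[[-2.6,-3.3,0,-0.046,80],[-2.5,-3.5,0,-0.046,60],[-2.3,-3.6,0,-0.046,60],[-2.2,-3.7,0,-0.046,60],[0,0,0,0,60]]]'

```text
time: 1.1
position: [0.3891, 0.2959, 0.2055]
tool_rot: [-0.253, 3.131, -0.002]
force: [-0.8, 1.3, -0.1]
grip_width: 0.058
```

```bash
python3 plan.py .412 .267 .12 1.78; python3 -c "
from rig import env
print(env.get_obs()['joint_positions'],env.get_obs()['position'])"
```

```text
t 1.1 n 3 dpsi 0.048 d [ 0.0229 -0.0289 -0.0855]
[np.float64(-0.6), np.float64(-1.07), np.float64(2.85), np.float64(-0.016)]
[np.float64(-0.58), np.float64(-1.09), np.float64(2.85), np.float64(-0.016)]
[np.float64(-0.56), np.float64(-1.09), np.float64(2.85), np.float64(-0.016)]
[-0.82830374  0.17243968  0.12761382  1.94766039 -0.02404586  1.02320464
  1.04203802] [0.38912174 0.29589903 0.20545538]
```

play_rows --rows '[[[-0.6,-1.1,2.8,-0.016,60],[-0.6,-1.1,2.8,-0.016,60],[-0.5,-1.1,2.9,-0.016,60],[0,0,0,0,60]]]'

```text
time: 1.5
position: [0.4078, 0.2689, 0.1176]
tool_rot: [0.333, -3.12, 0.005]
force: [0.4, 0.1, 0.7]
grip_width: 0.0565
```

```bash
python3 plan.py .412 .267 .029 1.78 2.5
python3 - <<'E'
from rig import env
from h import *
b=env.read_camera("scene")[165:290,150:290]; cv2.imwrite("pics/d1.png",cv2.resize(b,None,fx=5,fy=4.7,interpolation=cv2.INTER_CUBIC))
E
```

```text
t 1.5 n 4 dpsi -0.004 d [ 0.0042 -0.0019 -0.0886]
[np.float64(-0.09), np.float64(-0.07), np.float64(2.22), np.float64(0.001)]
[np.float64(-0.1), np.float64(-0.07), np.float64(2.21), np.float64(0.001)]
[np.float64(-0.09), np.float64(-0.07), np.float64(2.22), np.float64(0.001)]
[np.float64(-0.09), np.float64(-0.07), np.float64(2.21), np.float64(0.001)]
```

View pics/d1.png

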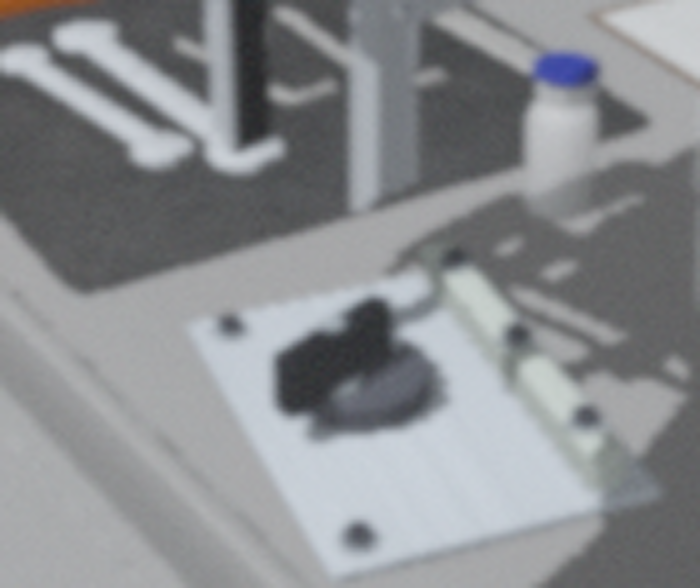

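play_rows --rows '[[[-0.1,-0.1,2.2,0,60],[-0.1,-0.1,2.2,0,60],[-0.1,0,2.2,0,60],[-0.1,0,2.1,0,60],[0,0,0,0,60]]]'

```text
time: 2.05
position: [0.4123, 0.2706, 0.033]
tool_rot: [0.336, -3.122, 0.001]
force: [0.1, 0.7, 0.2]
grip_width: 0.0561
```

```bash
python3 plan.py .412 .267 .029 1.78 2.5
python3 - <<'E'
from rig import env
from h import *
b=env.read_camera("scene")[165:290,150:290]; cv2.imwrite("pics/d2.png",cv2.resize(b,None,fx=5,fy=4.7,interpolation=cv2.INTER_CUBIC))
E
```

```text
t 2.05 n 1 dpsi -0.005 d [-0.0003 -0.0036 -0.004 ]
[np.float64(0.11), np.float64(-0.34), np.float64(0.4), np.float64(0.005)]
```

View pics/d2.png

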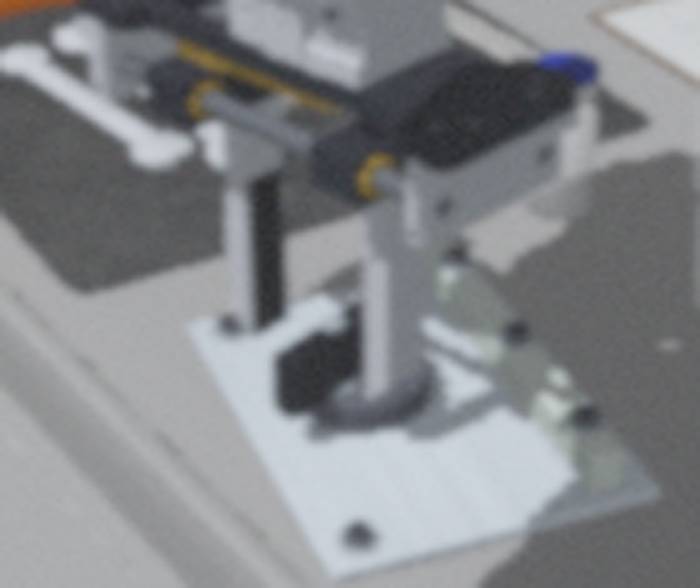

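play_rows --rows '[[[0.1,-0.3,0.4,0,60],[0,0,0,0,0],[0,0,0,0,0],[0,0,0,0,0],[0,0,0,0,0]]]'

```text
time: 2.6
position: [0.4129, 0.267, 0.0298]
tool_rot: [-0.336, 3.123, 0.0]
force: [0.8, 0.4, -0.4]
grip_width: 0.0279
```

play_rows --rows '[[[0,0,0,0,0],[0,0,0,0,0],[0,0,0,0,0]]]'

```text
time: 2.9
position: [0.413, 0.2656, 0.0295]
tool_rot: [0.335, -3.123, 0.002]
force: [0.6, -7.6, 5.3]
grip_width: 0.0117
```

```bash
python3 plan.py .412 .267 .028 2.922 2.5
```

```text
t 2.9 n 9 dpsi 1.138 d [-0.001   0.0014 -0.0015]
[np.float64(0.01), np.float64(0.02), np.float64(0.02), np.float64(-0.126)]
[np.float64(0.0), np.float64(0.02), np.float64(0.01), np.float64(-0.126)]
[np.float64(0.01), np.float64(0.02), np.float64(0.02), np.float64(-0.126)]
[np.float64(-0.0), np.float64(0.01), np.float64(0.02), np.float64(-0.126)]
[np.float64(-0.0), np.float64(0.02), np.float64(0.01), np.float64(-0.126)]
[np.float64(-0.01), np.float64(0.02), np.float64(0.02), np.float64(-0.126)]
[np.float64(-0.0), np.float64(0.02), np.float64(0.02), np.float64(-0.126)]
[np.float64(-0.01), np.float64(0.02), np.float64(0.01), np.float64(-0.126)]
[np.float64(-0.01), np.float64(0.01), np.float64(0.02), np.float64(-0.126)]
```

play_rows --rows '[[[0,-0.1,0,-0.1,0],[0,0,0,-0.1,0],[0,0,0,-0.1,0]]]'

```text
time: 3.2
position: [0.413, 0.2657, 0.0295]
tool_rot: [0.805, -3.037, 0.0]
force: [-0.7, -0.5, 2.0]
grip_width: 0.0116
```

```bash
python3 plan.py .412 .267 .028 2.922 2.5|head -1; python3 -c "
from rig import env
o=env.get_obs();print(o['force'],o['wrist_torque'],o['grip_width'],o['joint_positions'])"
```

```text
t 3.2 n 6 dpsi 0.833 d [-0.001   0.0013 -0.0015]
[-0.70416053 -0.48609206  2.00425864] [-0.32070647  0.15719737 -0.11456662] 0.011587069238559313 [-0.67057098  0.44037668  0.04306547  2.07365675 -0.03085997  0.62840282
  1.48216308]
```

play_rows --rows '[[[0,0,0,-0.11,0],[0,0,0,-0.11,0],[0,0,0,-0.11,0],[0,0,0,-0.11,0],[0,0,0,-0.11,0]]]'

```text
time: 3.7
position: [0.4129, 0.2658, 0.0295]
tool_rot: [1.6, -2.704, 0.0]
force: [-1.8, 0.1, 1.0]
grip_width: 0.0114
```

play_rows --rows '[[[0,0,0,-0.11,0],[0,0,0,-0.11,0],[0,0,0,-0.063,0],[0,0,0,0,0],[0,0,0,0,0]]]'

```text
time: 4.2
position: [0.4128, 0.2659, 0.0295]
tool_rot: [1.957, -2.457, -0.0]
force: [-4.4, -0.2, 3.3]
grip_width: 0.0118
```

```bash
python3 plan.py .412 .267 .028 2.922 2.5|head -1; python3 -c "
from rig import env
o=env.get_obs();print(o['force'],o['wrist_torque'],o['grip_width'],o['joint_positions'])"
```

```text
t 4.2 n 1 dpsi 0.006 d [-0.0008  0.0011 -0.0015]
[-4.43733896 -0.23333548  3.31622165] [0.11299778 0.85793398 0.18258231] 0.01181737152612451 [-0.50072339  0.44510337 -0.15947619  2.06799545  0.11505238  0.63694087
  2.1785057 ]
```

play_rows --rows '[[[0,0,0,-0.006,0],[0,0,0,0,40],[0,0,0,0,40],[0,0,0,0,40],[0,0,-0.5,0,40]]]'

```text
time: 4.7
position: [0.4128, 0.2656, 0.0342]
tool_rot: [1.966, -2.449, 0.0]
force: [0.3, -0.8, 0.5]
grip_width: 0.037
```

play_rows --rows '[[[0,0,-3,0,40],[0,0,-4.5,0,60],[0,0,-4.5,0,60],[0,0,-4.5,0,60],[0,0,-1,0,60]]]'

```text
time: 5.2
position: [0.4145, 0.2669, 0.2145]
tool_rot: [-1.963, 2.444, -0.001]
force: [0.1, 0.2, -0.5]
grip_width: 0.0564
```

Run:
```python
from rig import env
from h import *
o=env.get_obs();print(o['joint_positions'],o['position'])
for n in("scene","top"):
    im=env.read_camera(n);cv2.imwrite(f"pics/{n}1.png",im)
b=cv2.imread("pics/scene1.png")[165:290,180:320]; cv2.imwrite("pics/e1.png",cv2.resize(b,None,fx=4.7,fy=4.7,interpolation=cv2.INTER_CUBIC))
```

```text
[-0.46176393  0.17340697 -0.19293906  1.92391741  0.03917526  1.0410137
  2.25233853] [0.41451312 0.26689201 0.21449583]
```

View pics/e1.png

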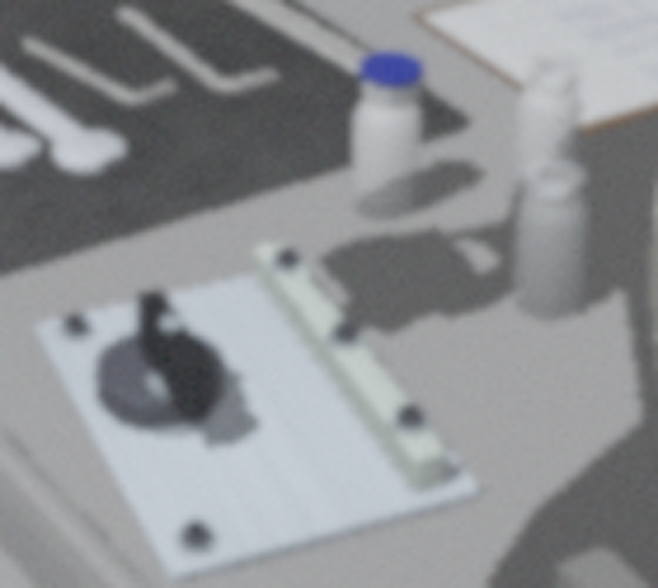

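View pics/top1.png

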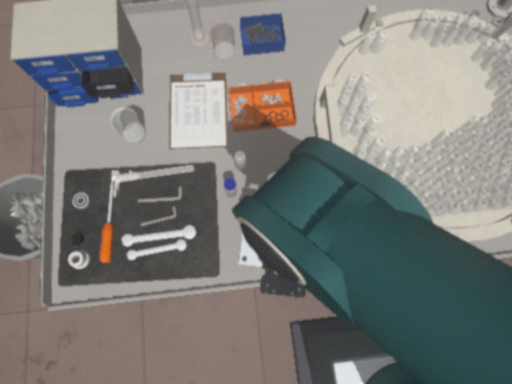

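```bash
python3 - <<'E'
from rig import env
from h import *
for z in(0,.1,.2,.3):
    print(z,[ray(env,"top",u,z)[:2].round(3) for u in[(316,115),(322,150),(340,185),(380,220),(420,238)]],ray(env,"scene",(322,225),z).round(3),ray(env,"scene",(345,275),z).round(3))
A=np.array([.4128,.2659]);yaw=-.219
# bar ends check
for th in(1.47,1.57,1.67):
    b=[np.append(A+np.array([np.cos(yaw+th),np.sin(yaw+th)])*s*.028+t*.006*np.array([-np.sin(yaw+th),np.cos(yaw+th)]),.05) for s,t in((1,1),(1,-1),(-1,-1),(-1,1))]
    print(th,[((proj(env,"scene",k)-[180,165]+.4)*4.7).round().astype(int).tolist() for k in b])
for x,y in((.5905,.246),(.591,.248),(.59,.243)):
    print([((proj(env,"scene",[x,y,z])-[180,165]+.4)*4.7).round(1).tolist() for z in(0,.067)],[((proj(env,"top",[x,y,z])-[210,140]+.4)*5).round(1).tolist() for z in(0,.067)])
E
python3 plan.py .5905 .246 .14 2.922
```

```text
0 [array([0.776, 0.101]), array([0.673, 0.101]), array([0.572, 0.07 ]), array([ 0.468, -0.015]), array([ 0.412, -0.106])] [0.651 0.228 0.   ] [0.569 0.09  0.   ]
0.1 [array([0.729, 0.127]), array([0.637, 0.127]), array([0.547, 0.099]), array([0.455, 0.023]), array([ 0.405, -0.058])] [0.533 0.125 0.1  ] [0.469 0.015 0.1  ]
0.2 [array([0.682, 0.152]), array([0.601, 0.152]), array([0.522, 0.128]), array([0.442, 0.061]), array([ 0.398, -0.009])] [0.416 0.021 0.2  ] [ 0.368 -0.06   0.2  ]
0.3 [array([0.634, 0.178]), array([0.566, 0.178]), array([0.498, 0.157]), array([0.429, 0.1  ]), array([0.391, 0.039])] [ 0.299 -0.082  0.3  ] [ 0.267 -0.135  0.3  ]
1.47 [[139, 290], [169, 285], [205, 364], [174, 370]]
1.57 [[133, 292], [162, 285], [212, 362], [182, 369]]
1.67 [[127, 294], [154, 286], [218, 359], [189, 368]]
[[542.6, 309.0], [553.6, 176.6]] [[314.6, 229.1], [322.8, 192.5]]
[[540.4, 306.6], [551.3, 174.3]] [[310.7, 228.6], [318.6, 192.0]]
[[546.3, 312.6], [557.5, 179.9]] [[320.4, 229.4], [329.0, 192.8]]
t 5.3 n 5 dpsi -0.002 d [ 0.1767 -0.0202 -0.0712]
[np.float64(-0.37), np.float64(-3.54), np.float64(1.42), np.float64(0.0)]
[np.float64(-0.37), np.float64(-3.54), np.float64(1.43), np.float64(0.0)]
[np.float64(-0.37), np.float64(-3.54), np.float64(1.42), np.float64(0.0)]
[np.float64(-0.37), np.float64(-3.54), np.float64(1.43), np.float64(0.0)]
[np.float64(-0.37), np.float64(-3.53), np.float64(1.42), np.float64(0.0)]
```

play_rows --rows '[[[-0.4,-3.5,1.4,0,60],[-0.4,-3.5,1.4,0,60],[-0.4,-3.5,1.4,0,60],[-0.4,-3.5,1.4,0,60],[-0.3,-3.5,1.4,0,60]]]'

```text
time: 5.8
position: [0.5885, 0.246, 0.1366]
tool_rot: [1.966, -2.447, -0.001]
force: [0.0, 0.5, 0.7]
grip_width: 0.0563
```

play_rows --rows '[[[0,0,0,0,60],[0,0,0,0,60]]]'

```text
time: 6.0
position: [0.5871, 0.2461, 0.137]
tool_rot: [1.964, -2.447, -0.002]
force: [-0.9, -0.1, -0.2]
grip_width: 0.0563
```

```bash
python3 plan.py .5905 .245 .03 2.922 2.5
python3 - <<'E'
from rig import env
from h import *
o=env.get_obs();print(o['joint_positions'],o['position'])
b=env.read_camera("scene")[115:260,210:370]; cv2.imwrite("pics/e2.png",cv2.resize(b,None,fx=4,fy=4,interpolation=cv2.INTER_CUBIC))
E
```

```text
t 6.0 n 5 dpsi -0.001 d [ 0.0034 -0.0011 -0.107 ]
[np.float64(0.01), np.float64(-0.07), np.float64(2.14), np.float64(0.0)]
[np.float64(0.0), np.float64(-0.07), np.float64(2.14), np.float64(0.0)]
[np.float64(0.01), np.float64(-0.07), np.float64(2.14), np.float64(0.0)]
[np.float64(0.01), np.float64(-0.07), np.float64(2.14), np.float64(0.0)]
[np.float64(0.0), np.float64(-0.08), np.float64(2.14), np.float64(0.0)]
[-0.35522064  0.51072874 -0.12237369  1.63883098  0.07065057  1.00001207
  2.42290921] [0.58709956 0.24609944 0.13697219]
```

View pics/e2.png

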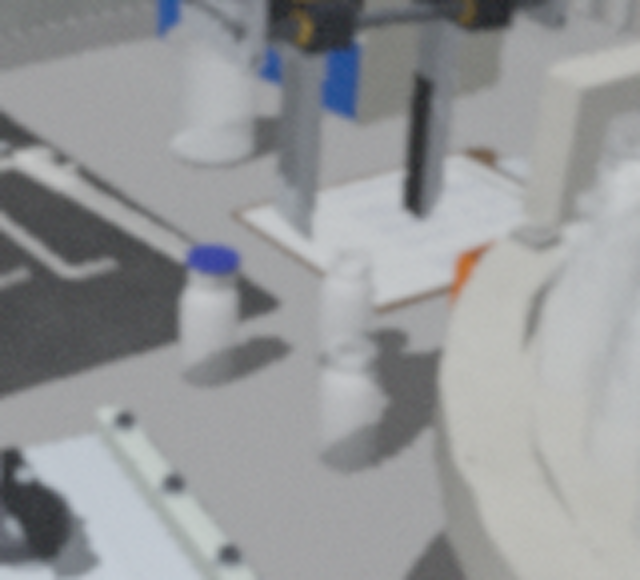

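play_rows --rows '[[[0,-0.1,2.1,0,60],[0,-0.1,2.1,0,60],[0,-0.1,2.1,0,60],[0,0,2.1,0,60],[0,0,2.1,0,60]]]'

```text
time: 6.55
position: [0.5899, 0.2466, 0.0341]
tool_rot: [-1.968, 2.448, 0.0]
force: [0.3, 0.3, -0.4]
grip_width: 0.0561
```

play_rows --rows '[[[0,0,0,0,60]]]'

```text
time: 6.65
position: [0.5886, 0.2459, 0.0324]
tool_rot: [1.966, -2.446, -0.002]
force: [-1.1, -0.3, -0.0]
grip_width: 0.0564
```

```bash
python3 plan.py .5905 .245 .03 2.922 2.5
python3 - <<'E'
from rig import env
from h import *
b=env.read_camera("scene")[115:260,210:370]; cv2.imwrite("pics/e3.png",cv2.resize(b,None,fx=4,fy=4,interpolation=cv2.INTER_CUBIC))
E
```

```text
t 6.65 n 1 dpsi -0.003 d [ 0.0019 -0.0009 -0.0024]
[np.float64(0.05), np.float64(-0.21), np.float64(0.24), np.float64(0.003)]
```

View pics/e3.png

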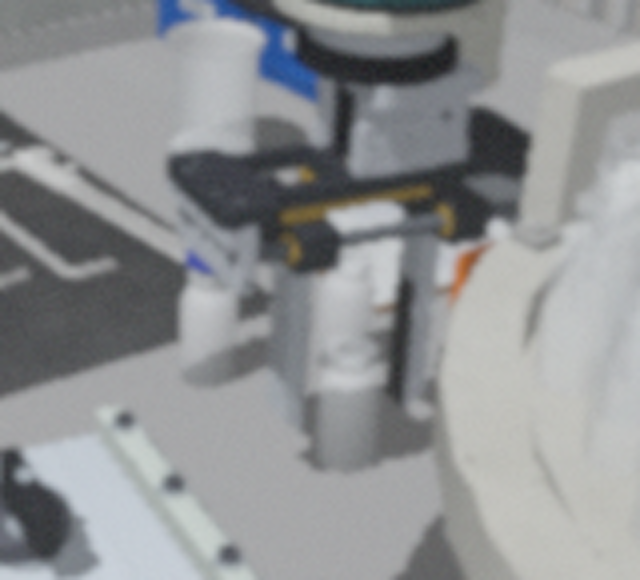

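play_rows --rows '[[[0,-0.1,0.2,0,30],[0,0,0,0,20],[0,0,0,0,0],[0,0,0,0,0],[0,0,0,0,0]]]'

```text
time: 7.2
position: [0.5922, 0.2459, 0.0331]
tool_rot: [-1.967, 2.449, -0.0]
force: [-0.5, 0.2, 5.2]
grip_width: 0.029
```

```bash
python3 plan.py .5905 .245 .09 2.922 2.5
python3 - <<'E'
from rig import env
from h import *
b=env.read_camera("scene")[115:260,210:370]; cv2.imwrite("pics/e4.png",cv2.resize(b,None,fx=4,fy=4,interpolation=cv2.INTER_CUBIC))
E
```

```text
t 7.2 n 3 dpsi -0.002 d [-0.0017 -0.0009  0.0569]
[np.float64(0.04), np.float64(0.05), np.float64(-1.9), np.float64(0.001)]
[np.float64(0.04), np.float64(0.04), np.float64(-1.9), np.float64(0.001)]
[np.float64(0.05), np.float64(0.05), np.float64(-1.89), np.float64(0.001)]
```

View pics/e4.png

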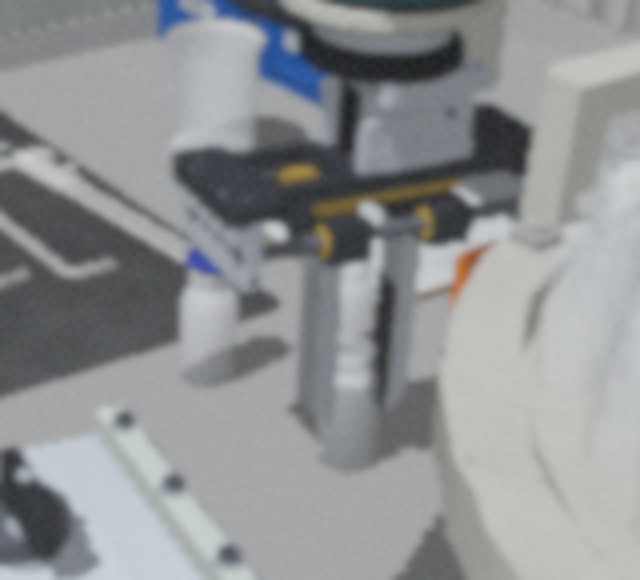

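play_rows --rows '[[[0,0,-1,0,0],[0,0,-2,0,0],[0,0,-2,0,0],[0,0,-2,0,0]]]'

```text
time: 7.65
position: [0.5918, 0.2457, 0.1038]
tool_rot: [1.967, -2.449, 0.0]
force: [0.2, 0.0, -0.2]
grip_width: 0.0293
```

```bash
python3 plan.py .4453 .2003 .1 2.922 3;python3 -c "
from rig import env
o=env.get_obs();print(o['force'],o['grip_width'],o['joint_positions'])"
```

```text
t 7.65 n 6 dpsi -0.002 d [-0.1465 -0.0454 -0.0038]
[np.float64(1.27), np.float64(2.22), np.float64(0.06), np.float64(0.0)]
[np.float64(1.26), np.float64(2.22), np.float64(0.07), np.float64(0.0)]
[np.float64(1.27), np.float64(2.22), np.float64(0.06), np.float64(0.0)]
[np.float64(1.26), np.float64(2.23), np.float64(0.06), np.float64(0.0)]
[np.float64(1.27), np.float64(2.22), np.float64(0.07), np.float64(0.0)]
[np.float64(1.27), np.float64(2.22), np.float64(0.06), np.float64(0.0)]
[ 0.17557858  0.04105241 -0.22825705] 0.029319315830774826 [-0.35449502  0.55332811 -0.11914497  1.65406583  0.07763257  0.93881295
  2.42208263]
```

play_rows --rows '[[[1.2,2.2,0,0,0],[1.3,2.2,0,0,0],[1.3,2.2,0,0,0],[1.3,2.2,0,0,0],[1.3,2.2,0.1,0,0]]]'

```text
time: 8.15
position: [0.4698, 0.2067, 0.1021]
tool_rot: [-1.967, 2.449, -0.001]
force: [0.5, 0.8, -0.3]
grip_width: 0.0291
```

play_rows --rows '[[[1.2,2.3,0,0,0],[0,0,0,0,0],[0,0,0,0,0]]]'

```text
time: 8.45
position: [0.446, 0.2004, 0.1023]
tool_rot: [-1.967, 2.449, -0.001]
force: [0.3, 0.0, 1.0]
grip_width: 0.029
```

```bash
python3 plan.py .4453 .2003 .042 2.922 2
python3 - <<'E'
from rig import env
from h import *
o=env.get_obs();print(o['force'],o['joint_positions'])
b=env.read_camera("scene")[165:310,180:340]; cv2.imwrite("pics/f1.png",cv2.resize(b,None,fx=4,fy=4,interpolation=cv2.INTER_CUBIC))
E
```

```text
t 8.45 n 4 dpsi -0.002 d [-0.0007 -0.0001 -0.0603]
[np.float64(0.01), np.float64(0.02), np.float64(1.51), np.float64(0.001)]
[np.float64(0.0), np.float64(0.01), np.float64(1.5), np.float64(0.001)]
[np.float64(0.01), np.float64(0.02), np.float64(1.51), np.float64(0.001)]
[np.float64(0.01), np.float64(0.01), np.float64(1.51), np.float64(0.001)]
[0.32518119 0.0076695  0.98261833] [-0.3618352   0.31589332 -0.14380339  2.03593637  0.06293495  0.79261409
  2.38132874]
```

View pics/f1.png

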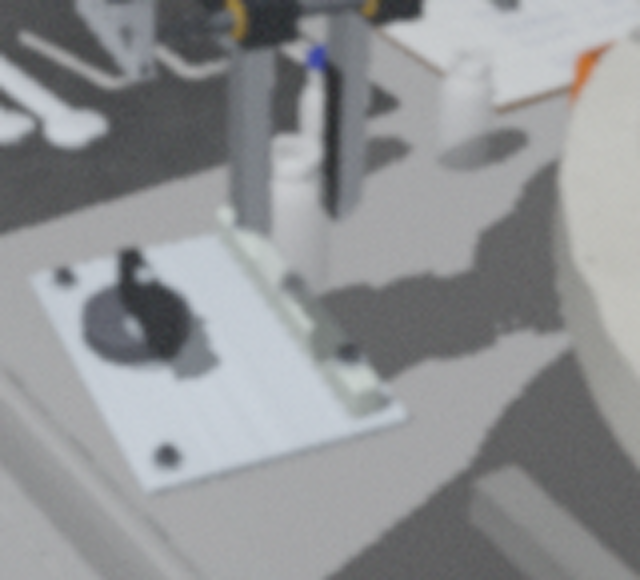

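play_rows --rows '[[[0,0,1.5,0,0],[0,0,1.5,0,0],[0,0,1.5,0,0],[0,0,1.2,0,0],[0,0,0,0,0]]]'

```text
time: 9.0
position: [0.4453, 0.2, 0.0432]
tool_rot: [1.966, -2.448, -0.001]
force: [-0.1, -0.5, 0.0]
grip_width: 0.0289
```

play_rows --rows '[[[0,0,0,0,0],[0,0,0,0,0]]]'

```text
time: 9.2
position: [0.4461, 0.2005, 0.0451]
tool_rot: [-1.967, 2.449, -0.0]
force: [-0.3, -0.0, -0.7]
grip_width: 0.0294
```

```bash
python3 plan.py .4453 .2003 .039 2.922 2
python3 - <<'E'
from rig import env
from h import *
b=env.read_camera("scene")[165:310,180:340]; cv2.imwrite("pics/f2.png",cv2.resize(b,None,fx=4,fy=4,interpolation=cv2.INTER_CUBIC))
E
```

```text
t 9.2 n 1 dpsi -0.002 d [-0.0008 -0.0002 -0.0061]
[np.float64(0.04), np.float64(0.08), np.float64(0.61), np.float64(0.002)]
```

View pics/f2.png

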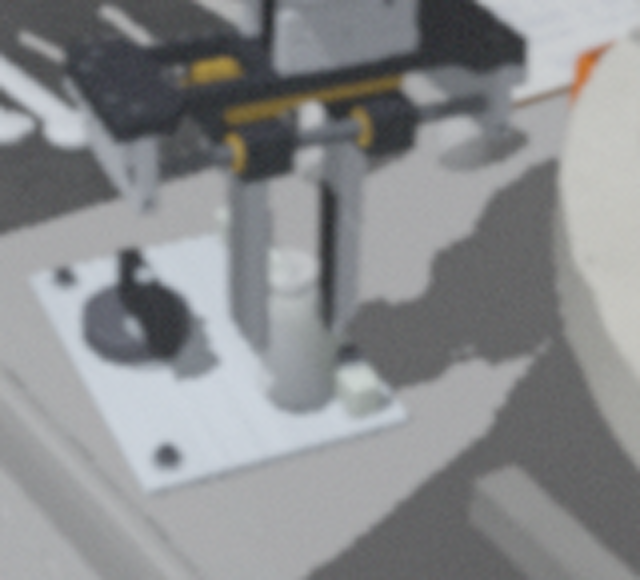

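play_rows --rows '[[[0,0,0.2,0,0],[0,0,0.2,0,0],[0,0,0,0,0]]]'

```text
time: 9.55
position: [0.4455, 0.2002, 0.0403]
tool_rot: [1.967, -2.449, 0.0]
force: [-0.3, -0.2, -0.9]
grip_width: 0.0292
```

play_rows --rows '[[[0,0,0.1,0,0],[0,0,0,0,0]]]'

```text
time: 9.75
position: [0.4456, 0.2002, 0.0394]
tool_rot: [1.967, -2.449, 0.0]
force: [0.0, -0.3, -0.2]
grip_width: 0.0292
```

play_rows --rows '[[[0,0,0.1,0,0],[0,0,0,0,0]]]'

```text
time: 9.95
position: [0.446, 0.2005, 0.0389]
tool_rot: [-1.967, 2.449, -0.0]
force: [-2.5, -0.6, 10.3]
grip_width: 0.0294
```

play_rows --rows '[[[0,0,0,0,40],[0,0,0,0,40],[0,0,0,0,40]]]'

```text
time: 10.25
position: [0.4456, 0.2002, 0.0384]
tool_rot: [1.967, -2.449, 0.0]
force: [-0.1, 0.2, -0.7]
grip_width: 0.0379
```

```bash
python3 plan.py .4453 .2003 .037 2.922 2
python3 - <<'E'
from rig import env
from h import *
b=env.read_camera("scene")[165:310,180:340]; cv2.imwrite("pics/f3.png",cv2.resize(b,None,fx=4,fy=4,interpolation=cv2.INTER_CUBIC))
G=np.array([.4421,.2594]);yaw=-.219
ex=np.array([np.cos(yaw),np.sin(yaw)]);ey=np.array([-ex[1],ex[0]])
for z in(.006,.073):
    c=G+.016*ex-.057*ey
    print(((proj(env,"scene",[*c,z])-[180,165]+.4)*4).round(1))
E
```

```text
t 10.25 n 1 dpsi -0.002 d [-0.0003  0.0001 -0.0014]
[np.float64(-0.0), np.float64(0.03), np.float64(0.14), np.float64(0.002)]
[288.3 403.7]
[291.5 279.6]
```

View pics/f3.png

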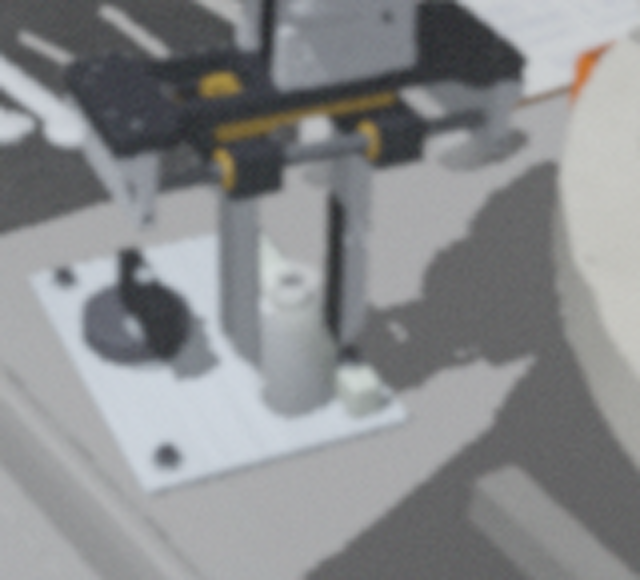

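play_rows --rows '[[[0,0,0,0,0],[0,0,0,0,0],[0,0,0,0,0],[0,0,0.05,0,0]]]'

```text
time: 10.7
position: [0.4458, 0.2004, 0.0382]
tool_rot: [-1.967, 2.449, -0.0]
force: [-4.1, -0.9, 16.3]
grip_width: 0.0293
```

play_rows --rows '[[[-1,0,0,0,0],[-1,0,0,0,0]]]'

```text
time: 10.9
position: [0.4505, 0.2192, 0.0383]
tool_rot: [1.966, -2.451, 0.002]
force: [-0.6, -3.8, 5.2]
grip_width: 0.029
```

```bash
python3 plan.py .4714 .3174 .038 2.922 1.2
```

```text
t 10.9 n 9 dpsi -0.001 d [ 0.0209  0.0982 -0.0003]
[np.float64(-1.12), np.float64(0.01), np.float64(0.0), np.float64(0.0)]
[np.float64(-1.11), np.float64(0.01), np.float64(0.01), np.float64(0.0)]
[np.float64(-1.12), np.float64(0.01), np.float64(0.0), np.float64(0.0)]
[np.float64(-1.11), np.float64(0.01), np.float64(0.01), np.float64(0.0)]
[np.float64(-1.12), np.float64(0.01), np.float64(-0.0), np.float64(0.0)]
[np.float64(-1.11), np.float64(0.01), np.float64(0.0), np.float64(0.0)]
[np.float64(-1.12), np.float64(0.01), np.float64(0.01), np.float64(0.0)]
[np.float64(-1.11), np.float64(0.01), np.float64(0.0), np.float64(0.0)]
[np.float64(-1.12), np.float64(0.01), np.float64(0.0), np.float64(0.0)]
```

Contact kept (5 N down). Before the gap (vial at y≈−38) a look.

play_rows --rows '[[[-1,0,0,0,0],[-1,0,0,0,0]]]'

```text
time: 11.1
position: [0.4544, 0.239, 0.0381]
tool_rot: [1.966, -2.45, 0.001]
force: [-1.1, -5.0, 6.1]
grip_width: 0.0294
```

```bash
python3 plan.py .4714 .3174 .038 2.922 1.2|head -1
python3 - <<'E'
from rig import env
from h import *
b=env.read_camera("scene")[165:310,180:340]; cv2.imwrite("pics/g1.png",cv2.resize(b,None,fx=4,fy=4,interpolation=cv2.INTER_CUBIC))
E
```

```text
t 11.1 n 7 dpsi -0.001 d [ 0.017   0.0784 -0.0001]
```

View pics/g1.png

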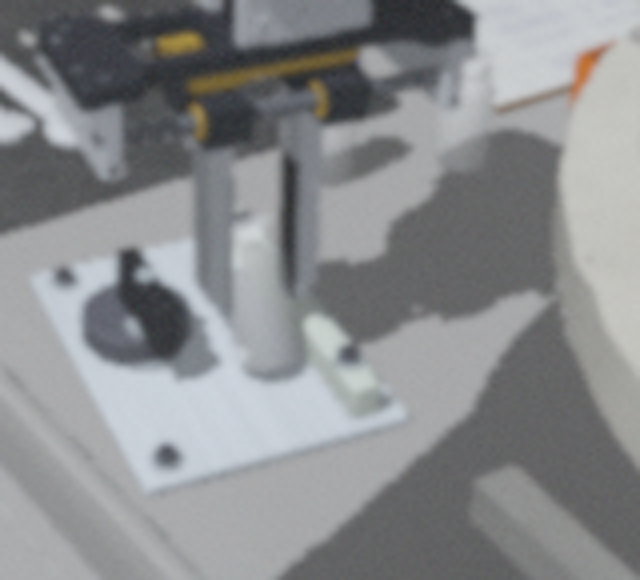

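play_rows --rows '[[[0,0,0,0,40],[0,0,0,0,40],[0,0,0,0,40]]]'

```text
time: 11.45
position: [0.4542, 0.239, 0.0379]
tool_rot: [1.967, -2.45, 0.0]
force: [-0.2, 0.0, -0.3]
grip_width: 0.0373
```

```bash
python3 plan.py .4714 .3174 .038 2.922 1.2|head -1
python3 - <<'E'
from rig import env
from h import *
b=env.read_camera("scene")[165:310,180:340]; cv2.imwrite("pics/g2.png",cv2.resize(b,None,fx=4,fy=4,interpolation=cv2.INTER_CUBIC))
o=env.get_obs();x=o['position'][:2]
for z in(.006,.073):print(((proj(env,"scene",[*x,z])-[180,165]+.4)*4).round(1))
E
```

```text
t 11.45 n 7 dpsi -0.002 d [0.0172 0.0784 0.0001]
[254.  353.5]
[255.6 232.6]
```

View pics/g2.png

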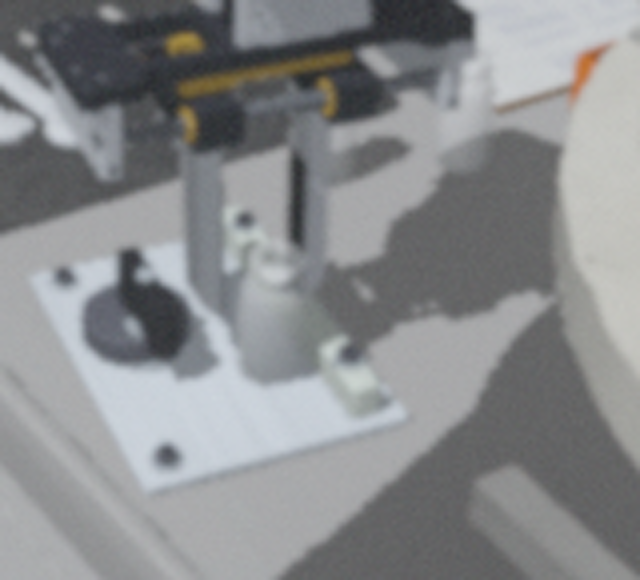

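Run:
```python
from rig import env
from h import *
im=env.read_camera("scene")
b=im[205:275,220:290]; cv2.imwrite("pics/g3.png",cv2.resize(b,None,fx=8,fy=8,interpolation=cv2.INTER_CUBIC))
G=np.array([.4421,.2594]);yaw=-.219
ex=np.array([np.cos(yaw),np.sin(yaw)]);ey=np.array([-ex[1],ex[0]])
for c,z in(((278,253),.073),((282,378),.006)):
    p=ray(env,"scene",(180+c[0]/4-.4,165+c[1]/4-.4),z)[:2]; print(p.round(4),(p-G)@ex,(p-G)@ey)
o=env.get_obs();p=o['position'][:2];print((p-G)@ex,(p-G)@ey)
```

```text
[0.4527 0.2201] 0.018909810994255847 -0.03606476013931816
[0.454  0.2168] 0.020862379374074334 -0.03903848431271121
0.016237769321617808 -0.017210227912013737
```

View pics/g3.png

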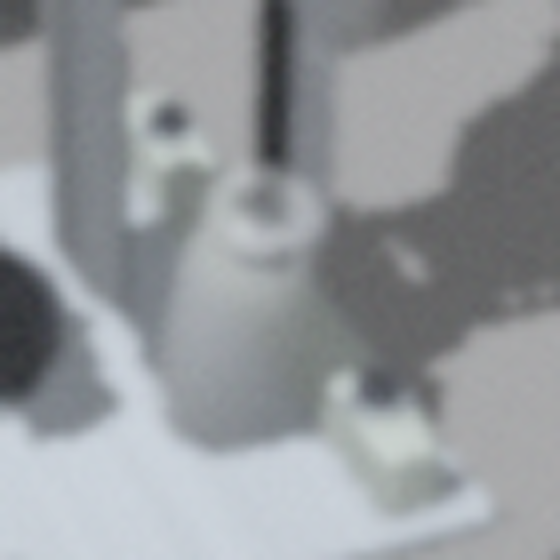

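play_rows --rows '[[[0,0,0,0,40],[0,0,0,0,40],[0,0,0,0,40]]]'

```text
time: 11.85
position: [0.4543, 0.2393, 0.038]
tool_rot: [1.967, -2.45, 0.0]
force: [0.6, -0.4, -0.3]
grip_width: 0.0378
```

Run:
```python
from rig import env
from h import *
im=env.read_camera("scene")
b=im[205:275,220:290]; cv2.imwrite("pics/g4.png",cv2.resize(b,None,fx=8,fy=8,interpolation=cv2.INTER_CUBIC))
G=np.array([.4421,.2594]);yaw=-.219
ex=np.array([np.cos(yaw),np.sin(yaw)]);ey=np.array([-ex[1],ex[0]])
def L(u,v,z):
    p=ray(env,"scene",(u,v),z)[:2]; return p.round(4),((p-G)@ex).round(4),((p-G)@ey).round(4)
print(L(253.1,231.9,.073), L(250,259.8,.006))
K,M,t=cam(env,"scene");
```

```text
(array([0.451, 0.206]), np.float64(0.0202), np.float64(-0.0502)) (array([0.4526, 0.2152]), np.float64(0.0199), np.float64(-0.0408))
```

View pics/g4.png

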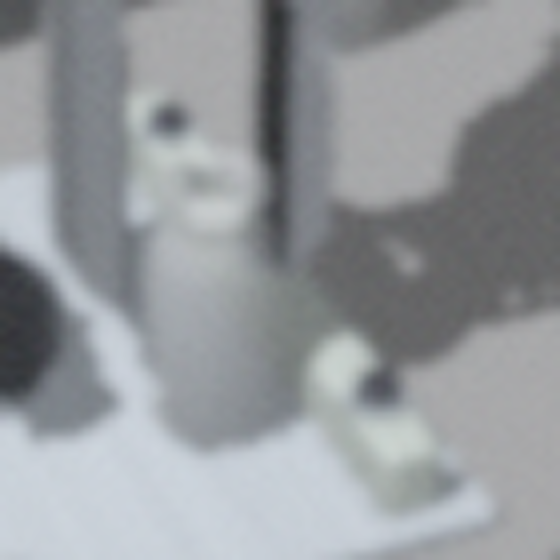

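play_rows --rows '[[[0,0,0,0,40],[0,0,0,0,40],[0,0,0,0,40],[0,0,0,0,40],[0,0,0,0,40]]]'

```text
time: 12.4
position: [0.4542, 0.2393, 0.0379]
tool_rot: [1.967, -2.449, 0.0]
force: [-0.1, 1.2, -0.1]
grip_width: 0.0376
```

Run:
```python
from rig import env
from h import *
im=env.read_camera("scene")
b=im[205:275,220:290]; cv2.imwrite("pics/g5.png",cv2.resize(b,None,fx=8,fy=8,interpolation=cv2.INTER_CUBIC))
```

```text
(no output)
```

View pics/g5.png

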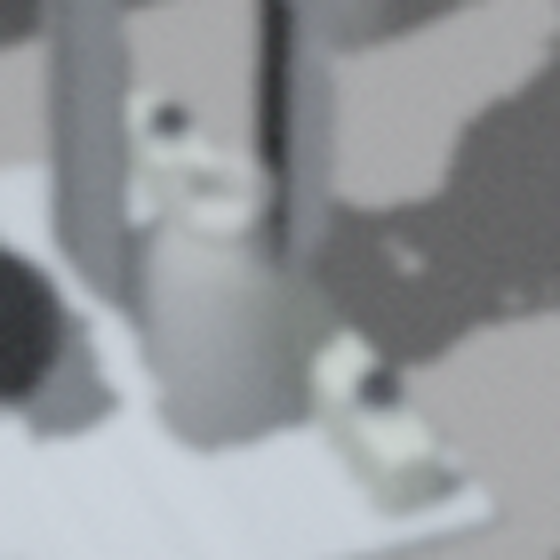

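Run:
```python
from rig import env
from h import *
G=np.array([.4421,.2594]);yaw=-.219
ex=np.array([np.cos(yaw),np.sin(yaw)]);ey=np.array([-ex[1],ex[0]])
p=ray(env,"scene",(220+212/8-.4,205+187/8-.4),.073)[:2];print(p,(p-G)@ex,(p-G)@ey)
K,M,t=cam(env,"scene")
f=ray(env,"scene",(220+230/8-.4,205+442/8-.4),.006)[:2];u=(f-t[:2]);u/=np.linalg.norm(u);c=f+.015*u;print(c,(c-G)@ex,(c-G)@ey)
for c in (p,c): print([((proj(env,"scene",[*c,z])-[220,205]+.4)*8).round().tolist() for z in(.006,.073)])
```

```text
[0.4481773  0.22278511] 0.013886863684118601 -0.03442003892710838
[0.45909116 0.22882276] 0.023228340756578498 -0.02615551454917246
[[208.0, 432.0], [212.0, 187.0]]
[[231.0, 402.0], [236.0, 159.0]]
```

Run:
```python
from rig import env
from h import *
ims=[env.read_camera("scene").astype(float) for _ in range(3)]
im=np.mean(ims,0)
b=im[212:265,230:275]; b=np.clip((b-90)*2.2,0,255).astype('u1'); cv2.imwrite("pics/g6.png",cv2.resize(b,None,fx=11,fy=11,interpolation=cv2.INTER_CUBIC))
```

```text
(no output)
```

View pics/g6.png

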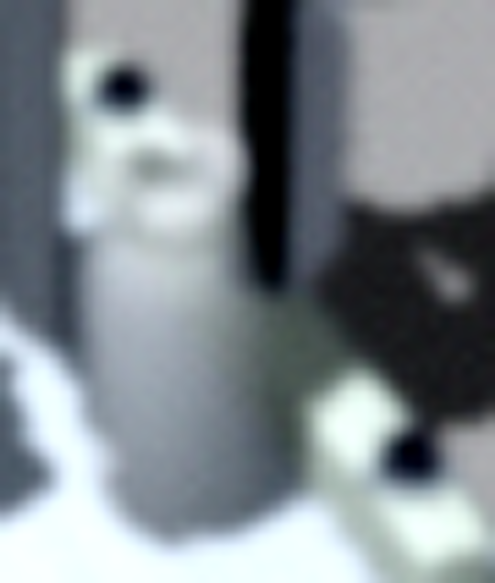

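play_rows --rows '[[[0,0,0,0,48],[0,0,0,0,48],[0,0,0,0,48]]]'

```text
time: 12.9
position: [0.4542, 0.2393, 0.0379]
tool_rot: [1.967, -2.449, 0.0]
force: [-0.4, -0.3, -0.1]
grip_width: 0.045
```

```bash
cat > look.py <<'E'
import sys
from rig import env
from h import *
im=env.read_camera("scene")
x0,y0,w,h=map(int,sys.argv[2:6]); s=min(760/w,560/h)
b=im[y0:y0+h,x0:x0+w].astype(float); b=np.clip((b-70)*1.7,0,255).astype('u1'); cv2.imwrite("pics/%s.png"%sys.argv[1],cv2.resize(b,None,fx=s,fy=s,interpolation=cv2.INTER_CUBIC)); print("scale",s)
E
python3 look.py g7 190 195 100 85
```

```text
scale 6.588235294117647
```

View pics/g7.png

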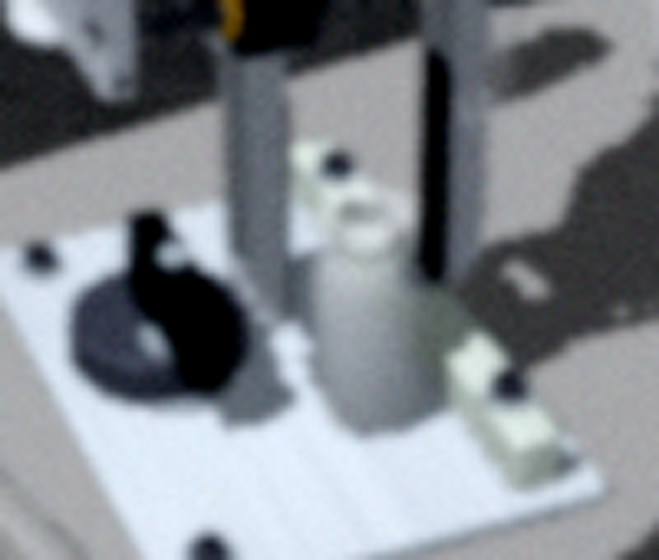

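play_rows --rows '[[[0,0,-1,0,48],[0,0,-3,0,48],[0,0,-4,0,48],[0,0,-4,0,48],[0,0,0,0,48]]]'

```text
time: 13.45
position: [0.4564, 0.2406, 0.1635]
tool_rot: [-1.962, 2.444, -0.002]
force: [-0.5, 0.4, -0.8]
grip_width: 0.045
```

```bash
python3 look.py g8 190 195 100 85
python3 - <<'E'
from rig import env
import cv2
cv2.imwrite("pics/g8t.png",cv2.resize(env.read_camera("top")[200:290,210:350],None,fx=5,fy=5))
E
```

```text
scale 6.588235294117647
```

View pics/g8.png

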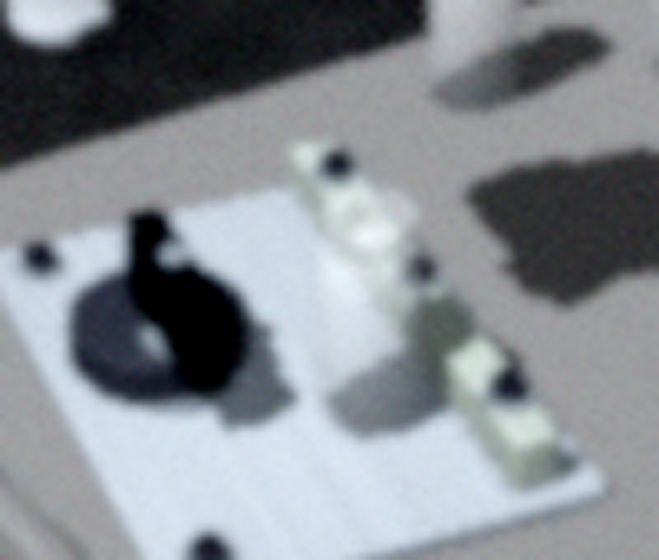

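View pics/g8t.png

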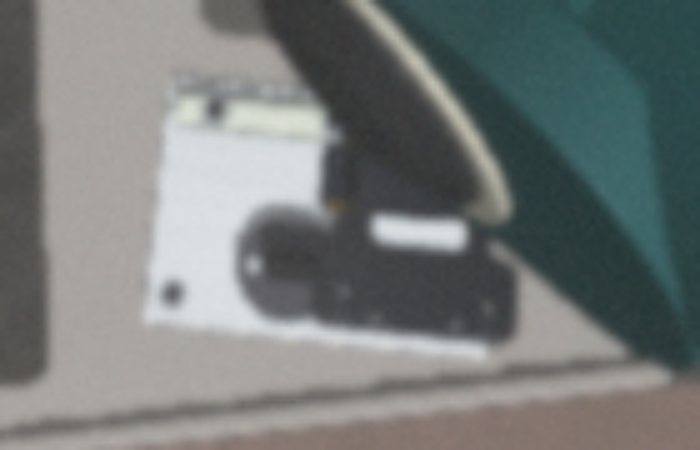

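Run:
```python
from rig import env
from h import *
im=np.mean([env.read_camera("scene").astype(float) for _ in range(6)],0)
np.save("/tmp/av.npy",im)
b=im[220:268,228:276]; b=np.clip((b-110)*1.9,0,255).astype('u1'); cv2.imwrite("pics/g9.png",cv2.resize(b,None,fx=11.5,fy=11.5,interpolation=cv2.INTER_CUBIC))
o=env.get_obs();print(o['time'])
```

```text
13.85
```

View pics/g9.png

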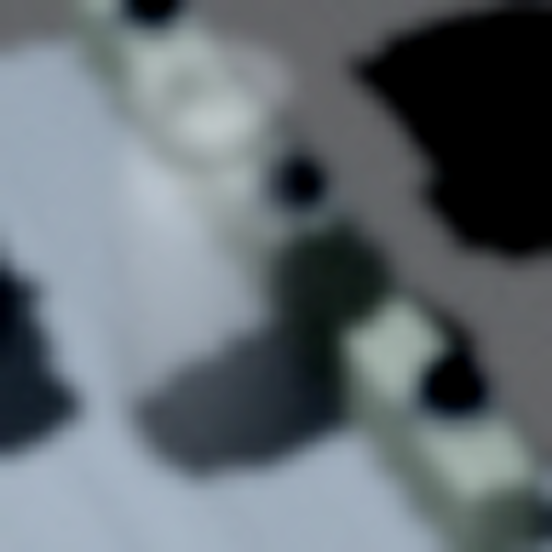

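Run:
```python
from rig import env
from h import *
G=np.array([.4421,.2594]);yaw=-.219
ex=np.array([np.cos(yaw),np.sin(yaw)]);ey=np.array([-ex[1],ex[0]])
p=ray(env,"scene",(247.1,228.9),.073)[:2];print(p,(p-G)@ex,(p-G)@ey)
K,M,t=cam(env,"scene")
f=ray(env,"scene",(248,260.6),.006)[:2];u=(f-t[:2]);u/=np.linalg.norm(u);c=f+.015*u;print(c,(c-G)@ex,(c-G)@ey)
m=(p+c)/2
for q in(p,c,m): # silhouette of upright cylinder r15 foot, rim r10
  a=np.linspace(0,2*np.pi,16,endpoint=False)
  F=np.array([proj(env,"scene",[q[0]+.015*np.cos(k),q[1]+.015*np.sin(k),.006]) for k in a]); T=np.array([proj(env,"scene",[q[0]+.01*np.cos(k),q[1]+.01*np.sin(k),.073]) for k in a])
  f=lambda A:((A-[228,220]+.5)*11.5).round(); print("foot",f(F).min(0),f(F).max(0),"rim",f(T).min(0),f(T).max(0))
```

```text
[0.44790826 0.21943753] 0.01435152514739845 -0.03774610464253071
[0.45726959 0.22743667] 0.02175141805117196 -0.02790423940273138
foot [126. 403.] [313. 520.] rim [160.  72.] [291. 145.]
foot [145. 359.] [329. 472.] rim [180.  30.] [308. 100.]
foot [135. 381.] [321. 496.] rim [170.  51.] [299. 122.]
```

```bash
python3 plan.py .4499 .2208 .13 1.352 2
```

```text
t 13.85 n 12 dpsi -1.572 d [-0.004  -0.0183 -0.0272]
[np.float64(0.16), np.float64(-0.0), np.float64(0.23), np.float64(0.131)]
[np.float64(0.15), np.float64(-0.02), np.float64(0.22), np.float64(0.131)]
[np.float64(0.15), np.float64(-0.04), np.float64(0.23), np.float64(0.131)]
[np.float64(0.15), np.float64(-0.06), np.float64(0.23), np.float64(0.131)]
[np.float64(0.13), np.float64(-0.08), np.float64(0.22), np.float64(0.131)]
[np.float64(0.12), np.float64(-0.1), np.float64(0.23), np.float64(0.131)]
[np.float64(0.11), np.float64(-0.11), np.float64(0.23), np.float64(0.131)]
[np.float64(0.1), np.float64(-0.12), np.float64(0.22), np.float64(0.131)]
[np.float64(0.08), np.float64(-0.14), np.float64(0.23), np.float64(0.131)]
[np.float64(0.05), np.float64(-0.14), np.float64(0.23), np.float64(0.131)]
[np.float64(0.04), np.float64(-0.15), np.float64(0.22), np.float64(0.131)]
[np.float64(0.02), np.float64(-0.16), np.float64(0.23), np.float64(0.131)]
```

play_rows --rows '[[[0.4,0,0,0.13,60],[0.4,0,0,0.13,60],[0.4,-0.1,0,0.13,60],[0.4,-0.2,0,0.13,60],[0.1,0,0,0.13,60]]]'

```text
time: 14.35
position: [0.4496, 0.2219, 0.1575]
tool_rot: [1.073, -2.952, 0.001]
force: [-0.9, 0.1, 0.1]
grip_width: 0.0563
```

play_rows --rows '[[[0,0,0,0.13,60],[0,0,0,0.13,60],[0,0,0,0.13,60],[0,0,0,0.13,60],[0,0,0,0.13,60]]]'

```text
time: 14.85
position: [0.4495, 0.2224, 0.1574]
tool_rot: [0.075, -3.14, 0.001]
force: [-0.9, 0.4, 0.2]
grip_width: 0.0562
```

play_rows --rows '[[[0,0,0,0.13,60],[0,0,0,0.13,60],[0,0,0,0,60]]]'

```text
time: 15.15
position: [0.4496, 0.2224, 0.1575]
tool_rot: [-0.328, -3.124, 0.001]
force: [0.1, -0.7, 0.1]
grip_width: 0.0561
```

```bash
python3 plan.py .4499 .2208 .12 1.352 2; python3 look.py h1 190 195 100 85
```

```text
t 15.15 n 2 dpsi -0.01 d [ 0.0003 -0.0016 -0.0375]
[np.float64(-0.03), np.float64(-0.08), np.float64(1.88), np.float64(0.005)]
[np.float64(-0.04), np.float64(-0.07), np.float64(1.87), np.float64(0.005)]
scale 6.588235294117647
```

View pics/h1.png

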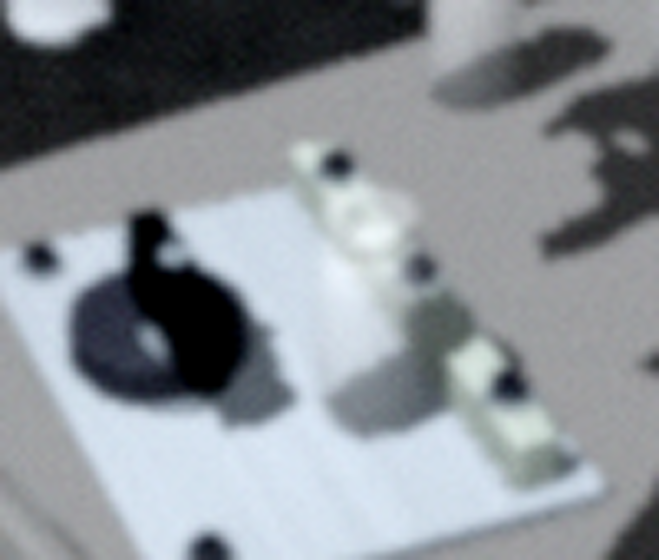

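play_rows --rows '[[[0,-0.1,2.5,0.005,60],[0,-0.1,2.5,0.005,60],[0,0,2,0,60],[0,0,2,0,60],[0,0,1,0,60]]]'

```text
time: 15.7
position: [0.4486, 0.2201, 0.0564]
tool_rot: [-0.334, -3.122, 0.002]
force: [0.0, 0.6, -0.4]
grip_width: 0.0563
```

```bash
python3 plan.py .4499 .2208 .038 1.352 2; python3 look.py h2 190 195 100 85
```

```text
t 15.7 n 1 dpsi -0.006 d [ 0.0013  0.0007 -0.0184]
[np.float64(-0.11), np.float64(0.09), np.float64(1.84), np.float64(0.006)]
scale 6.588235294117647
```

View pics/h2.png

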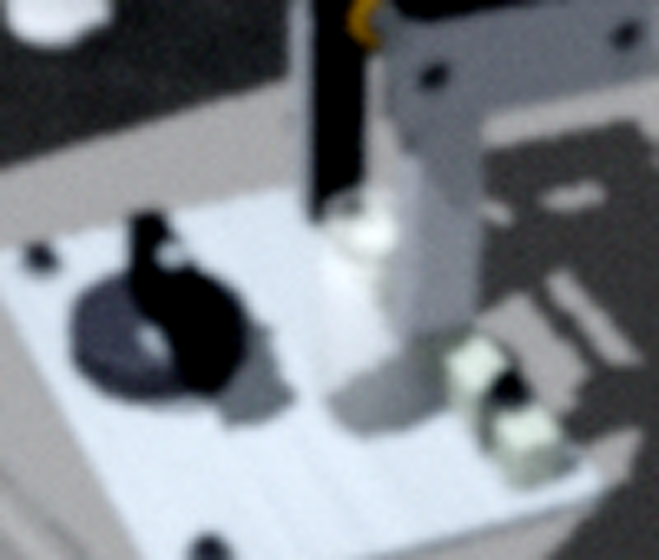

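play_rows --rows '[[[-0.1,0.1,1.0,0,60],[0,0,0.9,0,60],[0,0,0,0,30],[0,0,0,0,0],[0,0,0,0,0]]]'

```text
time: 16.25
position: [0.4508, 0.2215, 0.0394]
tool_rot: [0.339, 3.123, 0.001]
force: [-0.2, 0.2, 0.8]
grip_width: 0.0362
```

play_rows --rows '[[[0,0,0,0,0],[0,0,0,0,0]]]'

```text
time: 16.45
position: [0.4508, 0.2214, 0.0394]
tool_rot: [0.34, 3.122, 0.001]
force: [0.1, 0.0, 4.4]
grip_width: 0.0297
```

```bash
python3 plan.py .4714 .3174 .038 1.352 1; python3 look.py h3 190 195 100 85
```

```text
t 16.45 n 10 dpsi -0.002 d [ 0.0206  0.096  -0.0014]
[np.float64(0.01), np.float64(0.98), np.float64(0.01), np.float64(0.0)]
[np.float64(0.0), np.float64(0.98), np.float64(0.02), np.float64(0.0)]
[np.float64(0.01), np.float64(0.98), np.float64(0.01), np.float64(0.0)]
[np.float64(0.0), np.float64(0.99), np.float64(0.02), np.float64(0.0)]
[np.float64(0.01), np.float64(0.98), np.float64(0.01), np.float64(0.0)]
[np.float64(0.0), np.float64(0.98), np.float64(0.01), np.float64(0.0)]
[np.float64(0.01), np.float64(0.98), np.float64(0.02), np.float64(0.0)]
[np.float64(0.0), np.float64(0.98), np.float64(0.01), np.float64(0.0)]
[np.float64(0.01), np.float64(0.98), np.float64(0.01), np.float64(0.0)]
[np.float64(0.01), np.float64(0.98), np.float64(0.02), np.float64(0.0)]
scale 6.588235294117647
```

View pics/h3.png

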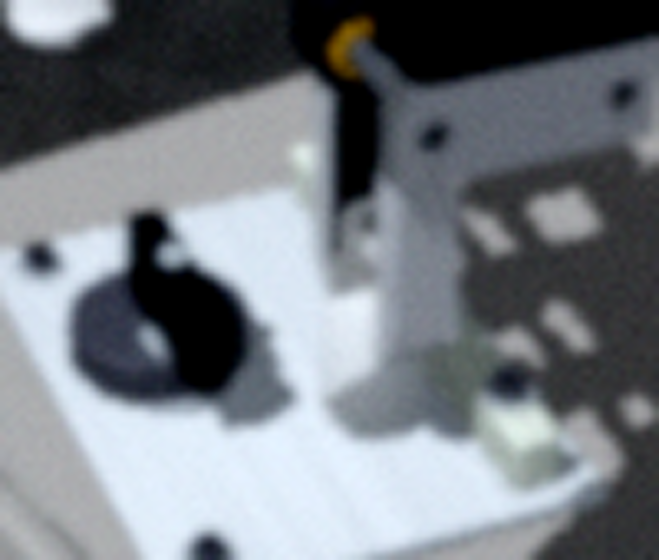

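play_rows --rows '[[[0,0.5,-0.02,0,0],[0,1,0,0,0],[0,1,0,0,0]]]'

```text
time: 16.8
position: [0.4561, 0.2452, 0.0394]
tool_rot: [-0.341, -3.123, 0.002]
force: [0.1, -4.9, 7.7]
grip_width: 0.0288
```

```bash
python3 plan.py .4714 .3174 .038 1.352 1|head -2; python3 look.py h4 190 195 100 85
```

```text
t 16.8 n 8 dpsi -0.001 d [ 0.0153  0.0722 -0.0014]
[np.float64(0.01), np.float64(0.92), np.float64(0.02), np.float64(0.0)]
scale 6.588235294117647
```

View pics/h4.png

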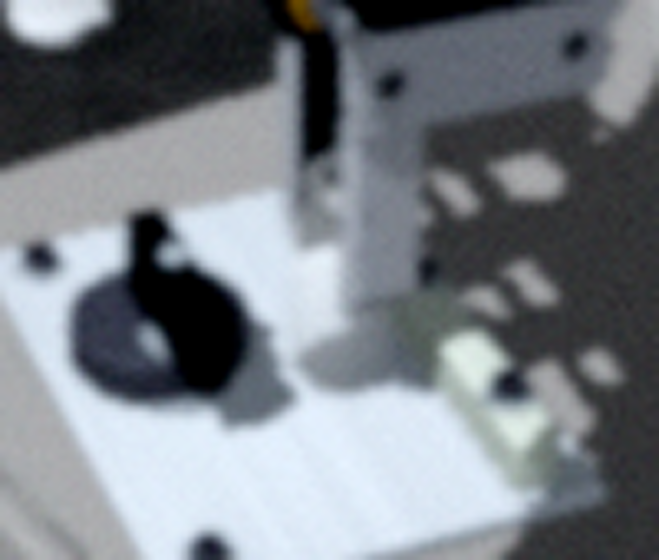

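play_rows --rows '[[[0,1,-0.03,0,0],[0,1,0,0,0],[0,1,0,0,0]]]'

```text
time: 17.15
position: [0.4625, 0.2756, 0.0395]
tool_rot: [-0.34, -3.123, 0.0]
force: [-0.4, -2.4, 2.7]
grip_width: 0.0287
```

```bash
python3 plan.py .4714 .3174 .038 1.352 1|head -2; python3 look.py h5 190 195 100 85
```

```text
t 17.15 n 5 dpsi -0.002 d [ 0.0089  0.0418 -0.0015]
[np.float64(0.01), np.float64(0.85), np.float64(0.03), np.float64(0.0)]
scale 6.588235294117647
```

View pics/h5.png

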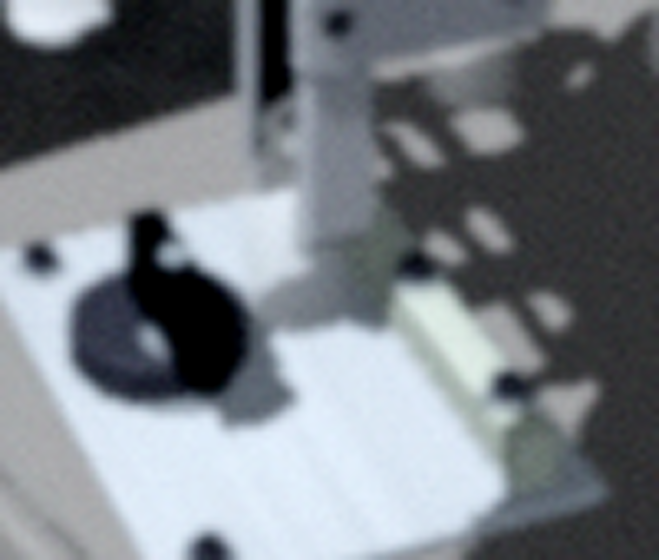

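play_rows --rows '[[[0,1,0,0,0],[0,1,0,0,0],[0,1,0,0,0],[0,0.9,0,0,0],[0,0.4,0,0,0]]]'

```text
time: 17.7
position: [0.4717, 0.3179, 0.0394]
tool_rot: [-0.339, -3.123, 0.0]
force: [-1.4, -5.7, 7.4]
grip_width: 0.0291
```

play_rows --rows '[[[0,0,0,0,0],[0,0,0,0,0]]]'

```text
time: 17.9
position: [0.4718, 0.3177, 0.0395]
tool_rot: [0.339, 3.123, 0.001]
force: [0.1, 2.0, 1.3]
grip_width: 0.0294
```

```bash
python3 plan.py .4714 .3174 .038 1.352 1|head -2; python3 look.py h6 180 175 110 95
```

```text
t 17.9 n 1 dpsi -0.002 d [-0.0004 -0.0003 -0.0015]
[np.float64(0.03), np.float64(-0.04), np.float64(0.15), np.float64(0.002)]
scale 5.894736842105263
```

View pics/h6.png

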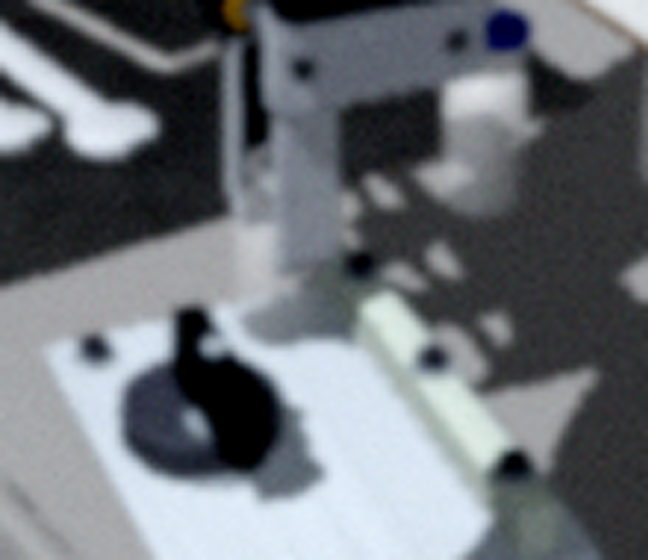

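play_rows --rows '[[[0,0,0,0,40],[0,0,0,0,55],[0,0,0,0,55],[0,0,0,0,55],[0,0,-1,0,55]]]'

```text
time: 18.45
position: [0.471, 0.3165, 0.0488]
tool_rot: [-0.34, -3.122, 0.002]
force: [-0.6, 0.7, 0.2]
grip_width: 0.0515
```

play_rows --rows '[[[0,0,-3,0,55],[0,0,-4.5,0,55],[0,0,-4.5,0,55],[0,0,-4.5,0,55],[0,0,-3,0,55]]]'

```text
time: 18.95
position: [0.472, 0.3171, 0.2487]
tool_rot: [0.34, 3.121, 0.004]
force: [0.7, 1.4, -0.3]
grip_width: 0.0518
```

```bash
python3 look.py i1 180 175 110 95
```

```text
scale 5.894736842105263
```

View pics/i1.png

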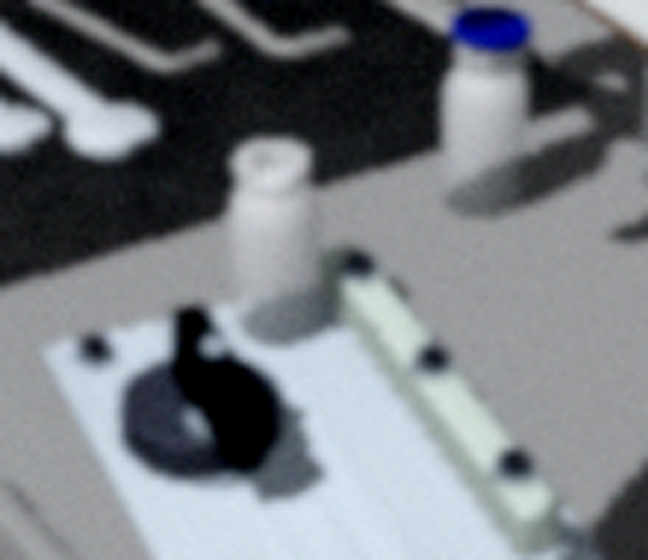

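play_rows --rows '[[[4.5,0,0,0,55],[4.5,0,0,0,55],[4.5,0,0,0,55],[4.5,0,0,0,55],[4.5,0,0,0,55]]]'

```text
time: 19.5
position: [0.2501, 0.3653, 0.2449]
tool_rot: [0.34, 3.123, 0.001]
force: [-0.3, 0.8, 0.6]
grip_width: 0.0518
```

Run:
```python
from rig import env
from h import *
print(env.get_obs()['position'])
a=np.mean([env.read_camera("scene").astype(float) for _ in range(4)],0)[170:245,205:285]
cv2.imwrite("pics/i2.png",cv2.resize(np.clip((a-80)*1.6,0,255).astype('u1'),None,fx=7.5,fy=7.5,interpolation=cv2.INTER_CUBIC))
t=env.read_camera("top"); cv2.imwrite("pics/i2t.png",cv2.resize(t[130:280,210:350],None,fx=4,fy=4,interpolation=cv2.INTER_CUBIC))
```

```text
[0.250121   0.36528683 0.2449453 ]
```

View pics/i2.png

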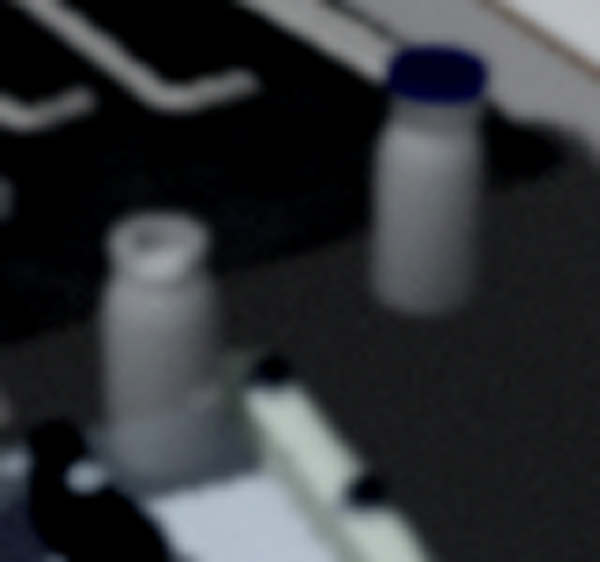

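View pics/i2t.png

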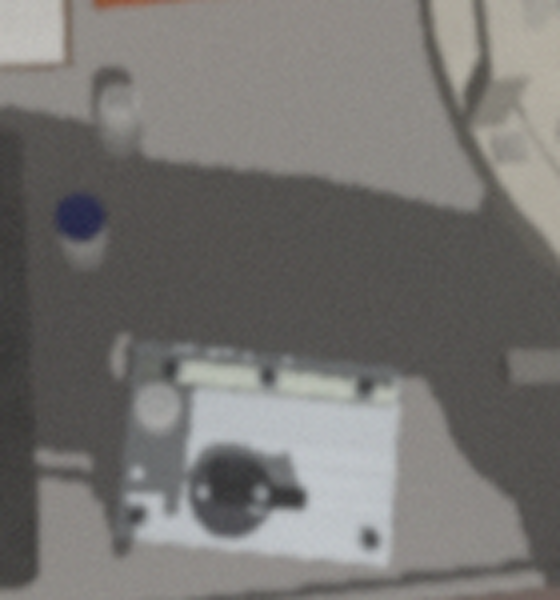

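Run:
```python
from rig import env
from h import *
G=np.array([.4421,.2594]);yaw=-.219
ex=np.array([np.cos(yaw),np.sin(yaw)]);ey=np.array([-ex[1],ex[0]])
s=ray(env,"scene",(205+158/7.5-.4,170+247/7.5-.4),.073)[:2]; t=ray(env,"top",(210+157/4-.4,130+405/4-.4),.073)[:2]
for p in(s,t): print(p.round(4),((p-G)@ex).round(4),((p-G)@ey).round(4))
for c in([.4717,.3175],): print([((proj(env,"scene",[*c,z])-[205,170]+.4)*7.5).round() for z in(.006,.073)],[((proj(env,"top",[*c,z])-[210,130]+.4)*4).round() for z in(.006,.073)])
c=[.591,.355]; print([((proj(env,"scene",[*c,z])-[205,170]+.4)*7.5).round() for z in(0,.073)])
im=env.read_camera("top"); b=im[215:270,235:315]; cv2.imwrite("pics/i3.png",cv2.resize(np.clip(b*1.6,0,255).astype('u1'),None,fx=9,fy=9,interpolation=cv2.INTER_CUBIC))
# bar lit/dark: ends of dark mask above disc
```

```text
[0.4676 0.3168] 0.0124 0.0616
[0.4681 0.3219] 0.0118 0.0666
[array([172., 457.]), array([170., 241.])] [array([164., 414.]), array([164., 398.])]
[array([435., 287.]), array([444.,  68.])]
```

View pics/i3.png

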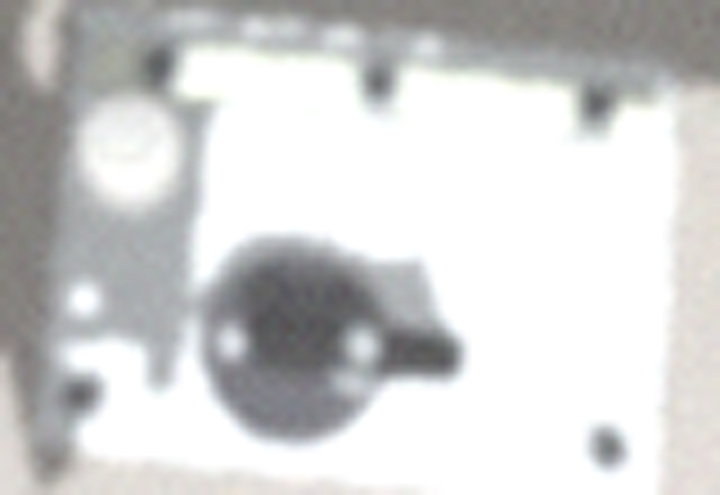

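Run:
```python
from rig import env
from h import *
yaw=-.219; A=np.array([.4128,.2659])
Af=np.array([.41182,.26732])
for a in(A,Af):
 for th in(1.42,1.57,1.72):
  f=lambda p:((proj(env,"top",p)-[235,215]+.4)*9).round().tolist()
  d=np.array([np.cos(yaw+th),np.sin(yaw+th)])
  print(th,"R end",f([*(a-.028*d),.036]),"L end",f([*(a+.028*d),.05]),"disc c",f([*(a+.016*d),.022]))
```

```text
1.42 R end [462.0, 374.0] L end [261.0, 315.0] disc c [300.0, 336.0]
1.57 R end [465.0, 358.0] L end [258.0, 331.0] disc c [298.0, 345.0]
1.72 R end [465.0, 342.0] L end [258.0, 347.0] disc c [298.0, 354.0]
1.42 R end [458.0, 378.0] L end [256.0, 320.0] disc c [295.0, 340.0]
1.57 R end [460.0, 363.0] L end [253.0, 336.0] disc c [294.0, 349.0]
1.72 R end [460.0, 347.0] L end [253.0, 352.0] disc c [293.0, 358.0]
```

Run:
```python
from rig import env
print(env.get_obs()['time'],env.close_job())
```

```text
the job is handed in; nothing more can be done
19.8 None
```

The bar is parallel to the rail, and the uncapped vial stands upright at the left-hand end of the lane. I handed the job in at 19.8 s with the arm clear of everything.

- **Roller:** I gripped the bar and turned it counter-clockwise from about 0.42 rad until the jaws squared it to the rail. At that point the tool angle was within 0.006 rad of the measured rail direction.
- **Vial:** I took the rightmost uncapped vial and stood it on the plate at the inlet. I then slid it through the gap to y ≈ +63 mm in the guide's frame and let go.

**Setback:** In the first slide I had the jaws across the lane with too much downward force, so the vial's foot dragged and it tilted. I let go, and it rocked back upright without leaving the lane. I then gripped it along the lane and slid it through. The last part went smoothly, with no sign of the roller moving.

**Last checks:**
- **Vial position:** Both cameras put the rim at guide x ≈ 12 mm, y ≈ 62 to 67 mm. That is about 4 mm off the tool's centre line, within the pads' width.
- **Upright:** Some pictures suggested a slight lean. I put that down to a shadow on the vial's foot, because the last unshadowed view showed it upright.
- **Bar angle:** The image checks scatter between about 1.4 and 1.6 rad around the 1.57 wanted. They are coarser than the angle read from the tool, so I went by the tool.

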